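# Clear a stack of slide-mounting supplies onto their marked tiles

## Robot

A 6-joint arm with a two-finger parallel gripper is mounted at the origin on a cart in front of the work surface, level with it; the furniture and walls round the work are solid. World frame = base frame: x ahead of the robot, y to its left, z up, the work surface at z = 0. Lengths are in m, angles in degrees, forces in N, time in s.
With the tool pointing down it reaches from about 0.3 to 0.75 m from the base axis. Payload 8.5 kg.
Tool frame: the origin (TCP) lies on the mounting face of the last link; the fingertips stand 173 mm ahead of it and the grasp point (between the pads) lies 155 mm ahead of it (env.tips_ahead is the distance from the TCP to the fingertips, in m); x points along the fingers, z is the direction in which the jaws open and shut, and the axes are right-handed (so a half turn about x gives the same grasp; the last joint's range is limited). The gripper opens to 85 mm and grips with 20 to 120 N. Pads are 22 mm wide; open, the fingers measure 114 mm over their backs; the gripper's body (76 mm by 85 mm) begins 54 mm behind the grasp point. The pads swing forward as they close: fully open they stand 13 mm farther back than shut.
Start: joints at [-85.445, 21.807, 74.336, -0, 83.858, -12.336], TCP at [0.16, -0.526, 0.405] pointing down, gripper open.
Joint ranges: [-178.18, 178.18], [-50.72, 133.34], [12.68, 142.11], [-81.47, 261.47], [9.98, 163.14], [-165.26, 165.26]. Speed limits (degrees/s): [136.94, 136.94, 180, 180, 180, 180].

## Interface

Orientations are given as a 3x3 rotation matrix whose columns are the frame's x, y, z axes.
In Python, from rig import env, optics gives the robot as it stands.
- The arm moves only by the shell command python3 -m inch 'ROWS' [FORCE]. ROWS is JSON, a list of rows, each a list of 3 entries, a list of its own where there are three numbers: the closure, from -1 (fully open) to 1 (shut), then the shift along the tool's x, y, z in units of 30 mm (1.0 is 30 mm), then the turn about the tool's x in units of 5 degrees (1.0 is 5 degrees). In form: [[hand, [x, y, z], yaw], ...]. A call has exactly 8 rows; each row shifts and turns the commanded pose from where the row before left it, along the tool's axes as they then stand; what a row does not reach is not made up. A row lasts 1/12 s, in which the tool goes at most 41.7 mm and 7.16 degrees, less where a joint would pass 70% of its speed; a pose out of reach is approached as far as the arm can. A call is refused whole if a number of a shift passes 1 or a number of a turn 1, either way. A call with a gripper value outside its range is refused whole. The fingers move at their own pace and stop on an object; FORCE is the grip in N (left out, the last holds). Time passes only in rows, so rows that do not move let the fingers close, or fill a call up. It gives the time, the measured TCP pose, the force and the opening at its end, in the units of the state.
- env.observe(): the state, without advancing time (a new reading comes with each control period).
- optics.get_image(name): name is "scene" or "top"; returns the picture (480x640x3 uint8, red, green, blue); there is no depth.
- optics.camera_params(name): a dict with "fx", "fy", "cx", "cy" (pixels), "xyz" and "rotation" of the camera in the world. Camera axes: x right, y down, z forward; pixel columns grow to the right and rows downward; lengths in m; the calibration is good to about 2 mm. A picture is of the moment at which its call begins. camera_params takes no time and is no camera call.
- env.close_job(): hands the job in, once; it reports no verdict.
The state is a dict: "time_s": time; "q": joint angles; "qvel": joint speeds; "joint_efforts": joint torques, N m; "position": TCP position; "tool_rot": TCP orientation; "ft_force": force on the tool from outside, world axes, zero at the start; "wrist_torque": the same for the moment, N m; "grip_width": finger opening in m.
Only numpy, scipy, OpenCV 4.12 (cv2) and the standard library are available. Lean on these libraries where they do the work, as an engineer would, in place of code of your own. Each camera call takes 0.05 s, during which the arm holds its last target.

## Task

Someone has piled the slide-mounting supplies on top of one another. Take the pile apart from the top down, one thing at a time, and set each flat and upright in the middle of the dark grey tile marked with its own shape and colour: first the small brown bottle on the small brown circle, then the blue-lidded cover-slip box squarely on the blue square, then the roll of tape on the large beige circle, last the white case lengthwise on the white rectangle. Leave the two standing tubes (red cap, green cap) upright where they are.

Things in the scene. Friction and masses are not known exactly. Their poses are not given: they have to be found in the camera images.
- oil_center (a point): Top of the pile: small brown glass bottle with a black cap, standing; round body 24 mm across up to 46 mm, cap 18 mm across, 58 mm tall in all, about 40 g. This point is on its axis, half-way up (29 mm over its underside); z up.
- box_center (a point): Second from the top, under the bottle: square cover-slip box, blue lid on a white bottom, 32 x 32 mm (the bottom half 30 x 30), 22 mm tall, closed and full of glass, about 60 g; its lid does not come off. This point is its centre, 11 mm over its underside; x and y are square to its sides, z up.
- tape_center (a point): Third, under the box: beige roll of tape lying flat, 54 mm across, 19 mm tall, with a hole in the middle, about 50 g. This point is its centre, 9.5 mm over its underside; z up, x and y without meaning.
- case_center (a point): Bottom of the pile, on the bench: closed white plastic case 58 mm (x) by 105 mm (y), 22 mm tall, about 90 g; its lid does not open. This point is its centre, 11 mm over its underside; y runs along its length, z up. Pile and tiles may lie either side of the bench centrifuge, 0.25 m tall (its open lid higher), front face at x = 0.47, y from -0.15 to 0.29 m: carry things round its front or well above it.
- tile_oil: Dark grey marking tile 4 mm thick lying fixed on the bench: round, 54 mm across, marked with a small brown circle 30 mm across in a white outline. Place of the brown bottle. Origin: centre of its underside, on the bench (its top is 4 mm higher); z up; x and y without meaning.
- tile_box: Dark grey marking tile 4 mm thick lying fixed on the bench: square, 54 x 54 mm, marked with a blue square 36 x 36 mm in a white outline. Place of the cover-slip box. Origin: centre of its underside, on the bench (its top is 4 mm higher); z up, x and y square to the sides of the tile and of the mark.
- tile_tape: Dark grey marking tile 4 mm thick lying fixed on the bench: round, 76 mm across, marked with a beige circle 60 mm across in a white outline. Place of the roll of tape. Origin: centre of its underside, on the bench (its top is 4 mm higher); z up; x and y without meaning.
- tile_case: Dark grey marking tile 4 mm thick lying fixed on the bench: rectangle 74 mm (x) by 120 mm (y), marked with a white rectangle 62 x 109 mm. Place of the white case. Origin: centre of its underside, on the bench (its top is 4 mm higher); z up, y along its length.
- tube_red_center (a point): Bystander: clear plastic tube with a red cap, standing loose on the bench to the right of the centrifuge, 34 mm across the cap, 114 mm tall. This point is on its axis, half-way up (57 mm). It stays where it is.
- tube_green_center (a point): Bystander: clear plastic tube with a green cap, standing loose on the bench at the far right, 34 mm across the cap, 114 mm tall. This point is on its axis, half-way up (57 mm). It stays where it is.

How it is judged (in metres and radians):
On the way, in this order (a step that is already met when the one before it is completed fails the run):
1. the oil bottle is released and stands flat on its own tile (horizontal distance between oil_center and tile_oil below 0.012 m and z of oil_center in the frame of tile_oil between 0.029 and 0.037 m and angle between oil_center's own z axis and vertical below 0.12 rad and contact force between oil and the fingers below 0.05 N), for 0.2 s.
2. the cover-slip box is released and stands flat on its own tile (horizontal distance between box_center and tile_box below 0.012 m and z of box_center in the frame of tile_box between 0.011 and 0.019 m and angle between box_center's own z axis and vertical below 0.12 rad and contact force between box and the fingers below 0.05 N and (angle between the x axis of box_center and the x axis of tile_box, either way round below 0.2 rad or angle between the x axis of box_center and the y axis of tile_box, either way round below 0.2 rad)), for 0.2 s.
3. the tape roll is released and stands flat on its own tile (horizontal distance between tape_center and tile_tape below 0.012 m and z of tape_center in the frame of tile_tape between 0.0095 and 0.0175 m and angle between tape_center's own z axis and vertical below 0.12 rad and contact force between tape and the fingers below 0.05 N), for 0.2 s.
4. the white case is released and stands flat on its own tile (horizontal distance between case_center and tile_case below 0.012 m and z of case_center in the frame of tile_case between 0.011 and 0.019 m and angle between case_center's own z axis and vertical below 0.12 rad and contact force between case and the fingers below 0.05 N and angle between the x axis of case_center and the x axis of tile_case, either way round below 0.2 rad), for 0.2 s.
At the end, for the whole second after the job is handed in: Each of the four things rests released on its own tile: its centre within 12 mm (seen from above) of the tile's centre, its underside on the tile (4 mm), upright within 0.12 rad; the cover-slip box's sides and the white case's length parallel to their marks within 0.2 rad; all at rest (all of step 1 and all of step 2 and all of step 3 and all of step 4 and linear speed of each of oil, box, tape, case below 0.02 m/s and angular speed of each of oil, box, tape, case below 0.2 rad/s); the robot touches nothing.
It fails at once if a standing tube is moved by more than 25 mm or tipped (distance of any of tube_red_center, tube_green_center from where it was at the start of the episode above 0.025 m or angle between any of tube_red_center, tube_green_center's own z axis and vertical above 0.4 rad).
It fails at once if one of the four things is tipped over by more than 0.7 rad (angle between any of oil_center, box_center, tape_center, case_center's own z axis and vertical above 0.7 rad).
It fails at once if a thing is moved by more than 30 mm with the next one of the pile still on top of it ((distance of box_center from where it was at the start of the episode above 0.03 m and distance between box_center and oil_center below 0.048 m) or (distance of tape_center from where it was at the start of the episode above 0.03 m and distance between tape_center and box_center below 0.03 m) or (distance of case_center from where it was at the start of the episode above 0.03 m and distance between case_center and tape_center below 0.03 m)).
It also fails if it takes over 128 s, if anything falls off the work surface, if the arm or the gripper's body presses on something with over 40 N, if the wrist force passes 120 N, or if a joint passes its speed limit or range.

## Working session

There is one attempt and no reset: what is moved stays moved. The work goes in short steps, Python scripts to look and compute and a shell command to move; the robot and the scene stay as the last step left them, time stands still between calls to the robot, and variables do not carry over. Pictures are saved under pics/ and viewed, and the job is handed in when it is done.

```bash
ls; mkdir -p pics
python3 - <<'E'
from rig import env, optics
import cv2
s=env.observe()
for k in s: print(k,s[k])
for n in("scene","top"):
    cv2.imwrite(f"pics/{n}0.png",optics.get_image(n)[:,:,::-1]); print(optics.camera_params(n))
print(env.tips_ahead)
E
```

```text
pics
time_s 0.0
q [-8.54464190e+01  2.18409563e+01  7.43838624e+01 -4.12171977e-04
  8.38576910e+01 -1.23357588e+01]
qvel [ 0.06952935 -0.11671243  0.03828867  0.03692914  0.00741136  0.04325636]
joint_efforts [ 1.15179955e-03 -4.48455226e+01 -2.31277084e+01 -1.71426987e-04
  4.73588487e-03  2.18449651e-05]
position [ 0.15978234 -0.52623612  0.40411716]
tool_rot [[-1.21458704e-04  9.56867447e-01  2.90524825e-01]
 [ 1.43495320e-03  2.90524695e-01 -9.56866418e-01]
 [-9.99998963e-01  3.00669772e-04 -1.40834676e-03]]
ft_force [ 0.43955484 -0.18115657  0.09912819]
wrist_torque [-0.003218   -0.02135773 -0.00149623]
grip_width 0.08590342822938181
{'fx': 542.9304432393767, 'fy': 542.9304432393767, 'cx': 311.21592173146007, 'cy': 242.85762711270704, 'xyz': array([-0.66641034, -0.82693363,  0.9593579 ]), 'rotation': array([[ 0.5143071 , -0.46325833,  0.72172011],
       [-0.85732606, -0.25622188,  0.44647774],
       [-0.02191405, -0.84837614, -0.52894017]])}
{'fx': 601.9963847781304, 'fy': 601.9963847781304, 'cx': 318.8681697815053, 'cy': 246.2409071876578, 'xyz': array([ 0.21710601, -0.0713839 ,  1.62694274]), 'rotation': array([[-6.65743655e-02, -9.75899191e-01,  2.07818728e-01],
       [-9.97781349e-01,  6.50132832e-02, -1.43406216e-02],
       [ 4.84023133e-04, -2.08312369e-01, -9.78062228e-01]])}
0.1734
```

View pics/scene0.png

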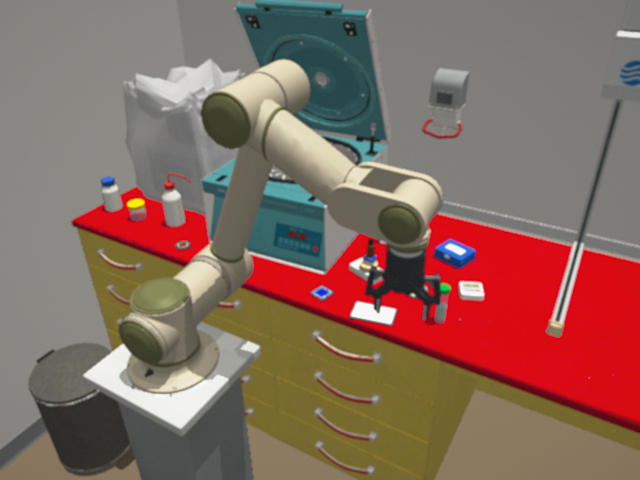

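View pics/top0.png

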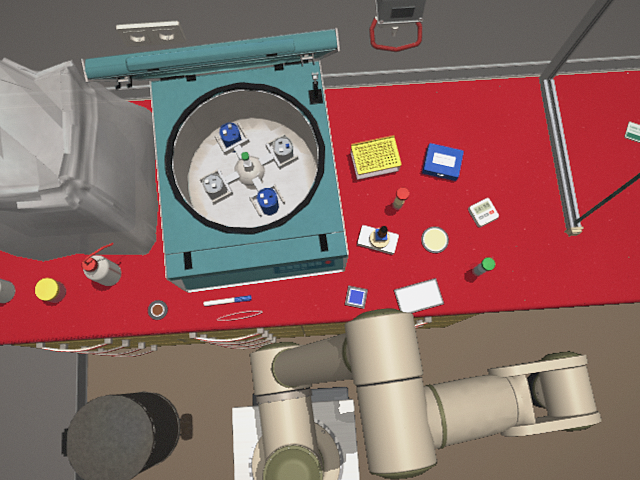

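The top view shows the pile near (378,238), with the oil tile at (157,310), the box tile at (356,297), the tape tile at (435,239) and the case tile at (418,296). The red tube is at (400,200) and the green tube at (484,265). I'll zoom in.

Run:
```python
import cv2
t=cv2.imread("pics/top0.png");s=cv2.imread("pics/scene0.png")
a=cv2.resize(t[185:320,335:505],None,fx=4.5,fy=4.4,interpolation=cv2.INTER_CUBIC)
cv2.imwrite("pics/ztop0.png",a)
cv2.imwrite("pics/zsc0.png",cv2.resize(s[220:340,300:460],None,fx=5,fy=5,interpolation=cv2.INTER_CUBIC))
```

```text
(no output)
```

View pics/ztop0.png

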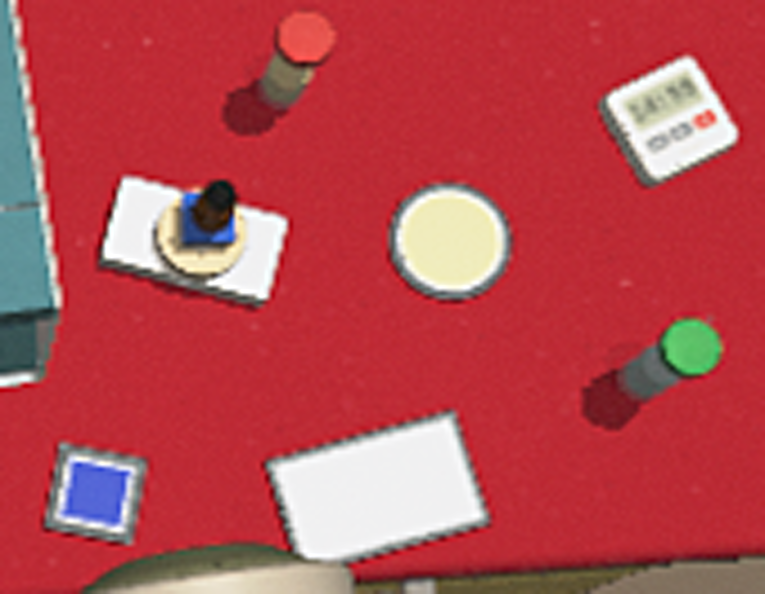

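View pics/zsc0.png

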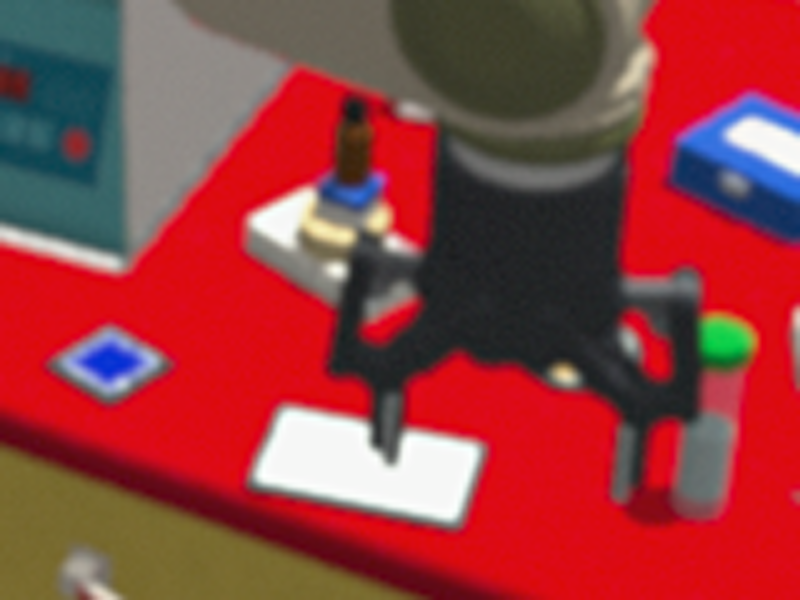

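```bash
cat > h.py <<'E'
import numpy as np, cv2
from rig import env, optics
def cast(n,uv,z):
    p=optics.camera_params(n);uv=np.atleast_2d(np.asarray(uv,float))
    d=np.c_[(uv[:,0]-p['cx'])/p['fx'],(uv[:,1]-p['cy'])/p['fy'],np.ones(len(uv))]@p['rotation'].T
    return (p['xyz']+d*((z-p['xyz'][2])/d[:,2])[:,None])[:,:2]
def proj(n,X):
    p=optics.camera_params(n);c=(np.atleast_2d(X)-p['xyz'])@p['rotation']
    return np.c_[p['fx']*c[:,0]/c[:,2]+p['cx'],p['fy']*c[:,1]/c[:,2]+p['cy']]
def blob(m,near=None,big=False):
    n,l,st,ce=cv2.connectedComponentsWithStats(m.astype(np.uint8))
    i=1+np.argmax(st[1:,4]); return l==i
def rect(n,m,z):
    """blob -> world contour -> min area rect & moments centroid"""
    c=max(cv2.findContours(m.astype(np.uint8),cv2.RETR_EXTERNAL,cv2.CHAIN_APPROX_NONE)[0],key=len)[:,0]
    ys,xs=np.nonzero(m); W=cast(n,np.c_[xs,ys],z)
    r=cv2.minAreaRect((cast(n,c,z)*1000).astype(np.float32))
    return W.mean(0).round(4),np.round(r[0],1),np.round(r[1],1),round(r[2],1),m.sum()
E
python3 - <<'E'
from h import *
im=cv2.imread("pics/top0.png"); hsv=cv2.cvtColor(im,cv2.COLOR_BGR2HSV).astype(int)
H,S,V=hsv[...,0],hsv[...,1],hsv[...,2]
def roi(m,x0,x1,y0,y1):
    o=np.zeros_like(m);o[y0:y1,x0:x1]=m[y0:y1,x0:x1];return blob(o)
red=(S>150)&((H<8)|(H>172))
nr=~red
print('pile nonred')
P=[('boxtile nonred',nr,342,373,283,310,.004),('boxtile blue',(H>105)&(H<130)&(S>100),342,373,280,312,.004),
('tapetile nonred',nr,418,453,222,257,.004),('tapetile beige',(H>15)&(H<40)&(S>25)&(V>180),415,456,220,260,.004),
('casetile white',(S<30)&(V>200),385,450,270,320,.004),('casetile nonred',nr,390,448,275,316,.004),
('case white',(S<40)&(V>190),354,402,220,256,.022),
('tape beige',(H>15)&(H<40)&(S>25)&(V>150),354,402,220,256,.041),
('box blue',(H>100)&(H<130)&(S>100),354,402,215,256,.063),
('cap',(V<50),375,395,218,240,.121),
('oiltile nonred',nr,140,175,295,325,.004),
('oil brown',(H<20)&(S>60)&(S<220)&(V<150),145,170,298,322,.004),
('redcap',(S>100)&(S<185)&(V>180)&((H<8)|(H>172)),393,415,184,206,.114),('greencap',(H>40)&(H<80)&(S>80),465,500,250,280,.114)]
for nm,m,a,b,c,d,z in P:
    try: print(nm,*rect('top',roi(m,a,b,c,d),z))
    except Exception as e: print(nm,e)
E
```

```text
pile nonred
boxtile nonred [ 0.4162 -0.1861] [ 416.3 -186. ] [55.  54.6] 74.8 412
boxtile blue [ 0.4164 -0.1863] [ 416.4 -186.2] [32.9 32.7] 75.1 150
tapetile nonred [ 0.5604 -0.4156] [ 560.5 -416. ] [73.7 74.8] 40.6 588
tapetile beige [ 0.5603 -0.4155] [ 560.6 -414.7] [56.3 56.7] 40.6 343
casetile white [ 0.4058 -0.3556] [ 405.5 -355.4] [ 64.9 112.3] 11.8 981
casetile nonred [ 0.4028 -0.3509] [ 399.5 -341.8] [ 81.7 149.9] 12.1 1320
case white [ 0.5805 -0.2233] [ 579.6 -225.9] [37.7 52.8] 70.5 215
tape beige [ 0.5594 -0.2571] [ 564.3 -258.9] [52.2 43.2] 77.8 131
box blue [ 0.5675 -0.2581] [ 571.8 -260.7] [29.2 27.4] 86.2 55
cap [ 0.5703 -0.262 ] [ 568.6 -263.5] [18.5 14.9] 39.8 37
oiltile nonred [0.4167 0.3509] [417.  350.5] [51.  51.9] 42.9 315
oil brown [0.4171 0.3515] [417.1 351.8] [21.5 24.4] 89.3 72
redcap [ 0.667  -0.3222] [ 667.6 -323. ] [31.7 30. ] 86.2 120
greencap [ 0.4648 -0.5216] [ 464.9 -521.6] [31.4 28.6] 86.2 131
```

Run:
```python
from h import *
im=cv2.imread("pics/scene0.png"); hsv=cv2.cvtColor(im,cv2.COLOR_BGR2HSV).astype(int)
H,S,V=hsv[...,0],hsv[...,1],hsv[...,2]
b=(H<20)&(S>90)&(V<170)&(V>40); 
m=np.zeros_like(b); m[238:262,362:380]=b[238:262,362:380]
ys,xs=np.nonzero(blob(m)); print('brown',xs.mean(),ys.mean(),xs.min(),xs.max(),ys.min(),ys.max(),len(xs))
for r in range(238,258): print(r,''.join('#' if V[r,c]<60 else 'b' if b[r,c] else '.' for c in range(360,385)))
print(proj('scene',[[.5695,-.2625,.121],[.5695,-.2625,.063],[.5695,-.2625,.086]]))
t=cv2.cvtColor(cv2.imread("pics/top0.png"),cv2.COLOR_BGR2HSV).astype(int)
for r in range(222,246): print(r,''.join('#' if t[r,c,2]<55 else 'B' if 100<t[r,c,0]<130 and t[r,c,1]>100 else 'b' if t[r,c,0]<20 and t[r,c,2]<150 else '.' for c in range(365,400)))
print(proj('top',[[.5695,-.2625,.121],[.5695,-.2625,.063]]))
```

```text
brown 370.22352941176473 249.0235294117647 367 374 242 255 85
238 .............bbbb........
239 ................bb.......
240 ..........#.......b......
241 .........###.............
242 .........###b......b.....
243 .........###........bb...
244 ........b###bb.........bb
245 .......bbbbbbb...........
246 .......bbbbbbbb..........
247 .......bbbbbbbb..........
248 .......bbbbbbbb..........
249 .......bbbbbbbb..........
250 .......bbbbbbb...........
251 .......bb#bbbbb..........
252 .......bbbbbbb...........
253 .......bbbbbbb...........
254 ........bbbbb............
255 ........#bbb.............
256 .........................
257 .........................
[[369.39520596 240.83179083]
 [368.71862429 257.38042872]
 [368.98383102 250.89368745]]
222 ...................................
223 ...................................
224 ...................................
225 ...................................
226 .................b##b..............
227 ...............b.####..............
228 ................######.............
229 ...........BBBB#######.............
230 ...........BBBb#######b............
231 ...........BB.bb######b............
232 ..........BBB#bbb####b.............
233 ...........BB##bbb#bb#.............
234 ...........BB###bbbbbB.............
235 ...........BB##bbb###B.............
236 ...........BBB##b###BB.............
237 ....b......BBBB.##BBBB.............
238 ....b......BBBBBBBBBBB.............
239 ....b......BBBBBBBBBBB.............
240 ....b.....b........#bb.............
241 ....bb...b.bbb.bbb.................
242 .....b.............................
243 .....bb............................
244 ......b............................
245 .......b...........................
[[383.5820442  229.67614377]
 [381.28511795 234.79138348]]
```

```bash
cat >> h.py <<'E'
def go(x,y,z,yaw=None):
    """remaining shift in tool units to put TCP at x,y,z ; z = TCP height (grasp point height + .155)"""
    s=env.observe();R=s['tool_rot'];d=R.T@(np.array([x,y,z])-s['position'])/.03
    zz=R[:,2];psi=np.degrees(np.arctan2(zz[1],zz[0]))
    print('t%.1f'%s['time_s'],'pos',s['position'].round(4),'w%.4f'%s['grip_width'],'units x,y,z',d.round(2),'psi z %.1f'%psi,'q1 %.0f q6 %.0f'%(s['q'][0],s['q'][5]))
    if yaw is not None:
        e=(psi-yaw+90)%180-90; print('yaw units',round(e/5,2))
E
python3 -c "
from h import *
go(.5705,-.264,.36)"
python3 -m inch '[[-1,[0,0.95,-0.28],0],[-1,[0,0.95,-0.28],0],[-1,[0,1,-0.28],0],[-1,[0,1,-0.28],0],[-1,[0,1,-0.28],0],[-1,[0,1,-0.28],0],[-1,[0,1,-0.28],0],[-1,[0,1,-0.28],0]]' 30
python3 -c "
from h import *
go(.5705,-.264,.36)"
```

```text
t0.1 pos [ 0.1598 -0.5262  0.4042] w0.0854 units x,y,z [ 1.48 15.64 -4.38] psi z -73.1 q1 -85 q6 -12
time_s: 0.77
position: [0.3682, -0.392, 0.4045]
tool_rot: [[-0.0, 0.957, 0.29], [0.001, 0.29, -0.957], [-1.0, -0.0, -0.001]]
ft_force: [-0.5, 0.0, 0.6]
grip_width: 0.0853
t0.8 pos [ 0.3682 -0.392   0.4045] w0.0853 units x,y,z [ 1.48  7.69 -2.12] psi z -73.1 q1 -59 q6 14
```

```bash
python3 -m inch '[[-1,[0,1,-0.28],0],[-1,[0,1,-0.28],0],[-1,[0,1,-0.28],0],[-1,[0,1,-0.28],0],[-1,[0.2,1,-0.28],0],[-1,[0.4,1,-0.28],0],[-1,[0.4,1,-0.24],0],[-1,[0.4,0.65,-0.2],0]]'
python3 -c "
from h import *
go(.5705,-.264,.248)
cv2.imwrite('pics/t1.png',np.vstack([cv2.resize(optics.get_image('top')[150:320,300:500,::-1],(600,300)),cv2.resize(optics.get_image('scene')[150:320,280:480,::-1],(600,300))]))
"
```

```text
time_s: 1.43
position: [0.5701, -0.2638, 0.3617]
tool_rot: [[-0.0, 0.956, 0.292], [0.001, 0.292, -0.956], [-1.0, 0.0, -0.001]]
ft_force: [-0.5, -0.8, 0.3]
grip_width: 0.0855
t1.4 pos [ 0.5701 -0.2638  0.3617] w0.0855 units x,y,z [3.79 0.01 0.01] psi z -73.0 q1 -36 q6 37
```

View pics/t1.png

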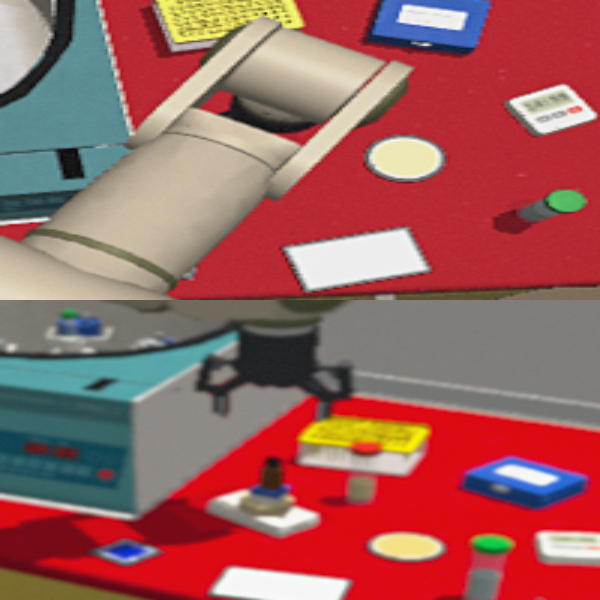

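The gripper is centred over the bottle and the bottle is standing. I'll descend and grip.

```bash
python3 -m inch '[[-1,[0.6,0,0],0],[-1,[0.6,0,0],0],[-1,[0.6,0,0],0],[-1,[0.6,0,0],0],[-1,[0.6,0,0],0],[-1,[0.5,0,0],0],[-1,[0.2,0,0],0],[-1,[0.1,0,0],0]]'
python3 -m inch '[[0,[0,0,0],0],[0.4,[0,0,0],0],[1,[0,0,0],0],[1,[0,0,0],0],[1,[0,0,0],0],[1,[0,0,0],0],[1,[0,0,0],0],[1,[0,0,0],0]]' 25
python3 -c "
from h import *
go(.5705,-.264,.248)
cv2.imwrite('pics/t2.png',cv2.resize(optics.get_image('scene')[150:300,280:480,::-1],(800,600)))
"
```

```text
time_s: 2.2
position: [0.5677, -0.2661, 0.2481]
tool_rot: [[-0.001, 0.957, 0.29], [0.001, 0.29, -0.957], [-1.0, -0.001, -0.001]]
ft_force: [-0.1, -0.1, 0.1]
grip_width: 0.0854
time_s: 2.87
position: [0.5682, -0.2656, 0.2493]
tool_rot: [[0.001, 0.957, 0.291], [-0.001, 0.291, -0.957], [-1.0, 0.001, 0.001]]
ft_force: [-1.6, 0.6, 6.0]
grip_width: 0.0232
t2.9 pos [ 0.5682 -0.2656  0.2493] w0.0232 units x,y,z [ 0.04  0.09 -0.03] psi z -73.1 q1 -36 q6 37
```

View pics/t2.png

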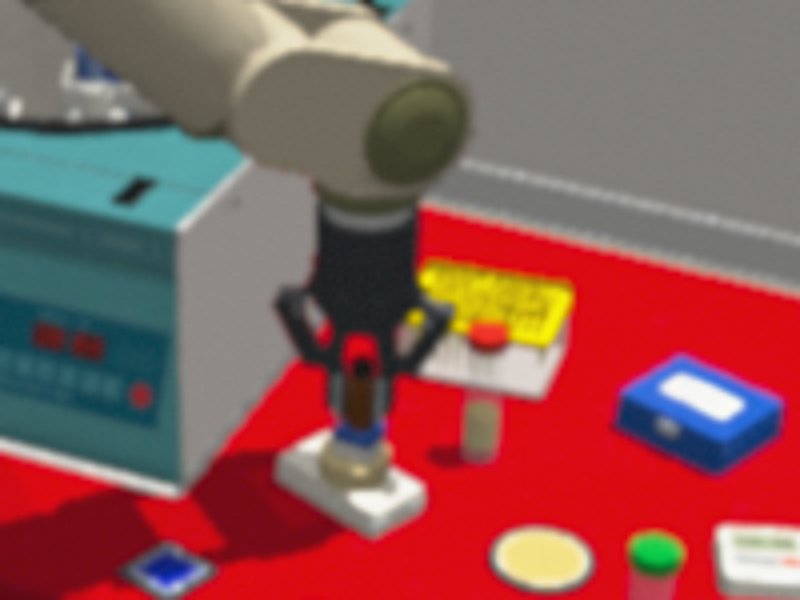

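```bash
python3 -m inch '[[1,[-0.3,0,0],0],[1,[-0.5,0,0],0],[1,[-0.5,0,0],0],[1,[-0.5,0,0],0],[1,[-0.5,0,0],0],[1,[-0.5,0,0],0],[1,[-0.5,0,0],0],[1,[0,0,0],0]]'
python3 -c "
from h import *
go(.40,-.264,.34)
cv2.imwrite('pics/t3.png',cv2.resize(optics.get_image('scene')[150:300,280:480,::-1],(800,600)))
"
```

```text
time_s: 3.58
position: [0.5683, -0.2656, 0.351]
tool_rot: [[0.004, 0.957, 0.291], [-0.003, 0.291, -0.957], [-1.0, 0.003, 0.004]]
ft_force: [0.2, -0.2, -1.0]
grip_width: 0.0233
t3.6 pos [ 0.5683 -0.2656  0.351 ] w0.0233 units x,y,z [ 0.34 -5.35 -1.68] psi z -73.1 q1 -36 q6 37
```

View pics/t3.png

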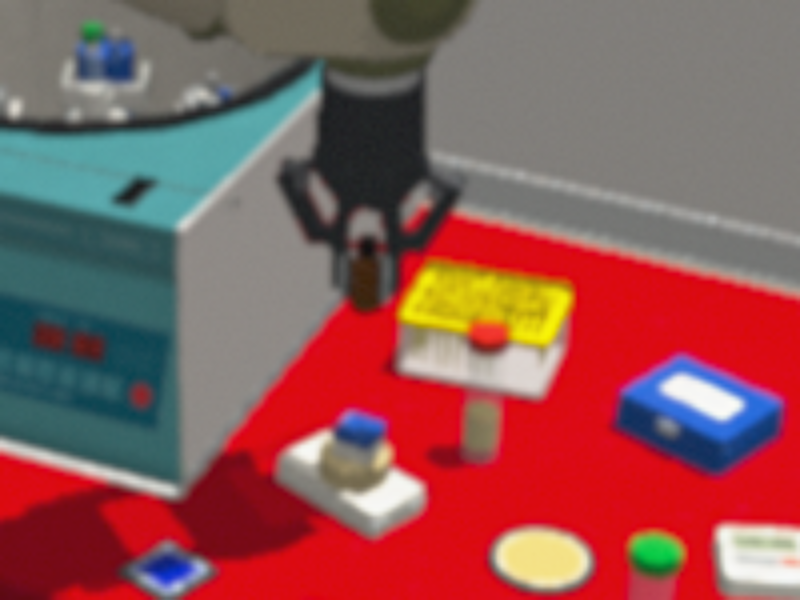

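The bottle is held. Next I back out toward the robot, then travel left past the front of the centrifuge.

```bash
python3 -m inch '[[1,[0,-0.5,-0.15],0],[1,[0,-0.8,-0.24],0],[1,[0,-0.8,-0.24],0],[1,[0,-0.8,-0.24],0],[1,[0,-0.8,-0.24],0],[1,[0,-0.8,-0.24],0],[1,[0,-0.8,-0.24],0],[1,[0,-0.7,-0.24],0]]'
python3 -c "
from h import *
go(.40,.3505,.34)"
```

```text
time_s: 4.3
position: [0.3785, -0.265, 0.3467]
tool_rot: [[-0.002, 0.957, 0.29], [0.002, 0.29, -0.957], [-1.0, -0.001, -0.002]]
ft_force: [0.6, -1.3, -0.1]
grip_width: 0.0234
t4.3 pos [ 0.3785 -0.265   0.3467] w0.0234 units x,y,z [  0.25   6.64 -19.42] psi z -73.1 q1 -50 q6 23
```

```bash
python3 -m inch '[[1,[0,0.15,-0.5],0],[1,[0,0.3,-0.98],0],[1,[0,0.3,-0.98],0],[1,[0,0.3,-0.98],0],[1,[0,0.3,-0.98],0],[1,[0,0.3,-0.98],0],[1,[0,0.3,-0.98],0],[1,[0,0.3,-0.98],0]]'
python3 -m inch '[[1,[0,0.3,-0.98],0],[1,[0,0.3,-0.98],0],[1,[0,0.3,-0.98],0],[1,[0,0.3,-0.98],0],[1,[0,0.3,-0.98],0],[1,[0,0.3,-0.98],0],[1,[0,0.3,-0.98],0],[1,[0,0.3,-0.98],0]]'
python3 -c "
from h import *
go(.417,.351,.34)"
```

```text
time_s: 4.97
position: [0.38, -0.0326, 0.3471]
tool_rot: [[-0.001, 0.957, 0.29], [0.001, 0.29, -0.957], [-1.0, -0.001, -0.001]]
ft_force: [0.7, 0.4, -0.5]
grip_width: 0.0231
time_s: 5.63
position: [0.3803, 0.2135, 0.347]
tool_rot: [[-0.001, 0.957, 0.291], [-0.0, 0.291, -0.957], [-1.0, -0.001, -0.0]]
ft_force: [0.1, 0.2, -0.7]
grip_width: 0.0229
t5.6 pos [0.3803 0.2135 0.347 ] w0.0229 units x,y,z [ 0.23  2.5  -4.03] psi z -73.1 q1 14 q6 87
```

```bash
python3 -m inch '[[1,[0,0.3,-0.8],0],[1,[0,0.3,-0.8],0],[1,[0,0.3,-0.8],0],[1,[0.2,0.4,-0.7],0],[1,[0.5,0.5,-0.6],0],[1,[0.5,0.5,-0.3],0],[1,[0.5,0.2,0],0],[1,[0.4,0,0],0]]'
python3 -c "
from h import *
go(.416,.351,.219)
cv2.imwrite('pics/t4.png',cv2.resize(optics.get_image('scene')[130:280,90:290,::-1],(800,600)))
cv2.imwrite('pics/t4b.png',cv2.resize(optics.get_image('top')[230:350,100:260,::-1],(800,600)))
"
```

```text
time_s: 6.3
position: [0.4181, 0.3493, 0.2824]
tool_rot: [[-0.002, 0.957, 0.292], [-0.001, 0.292, -0.957], [-1.0, -0.002, 0.0]]
ft_force: [1.1, 0.5, -0.2]
grip_width: 0.0234
t6.3 pos [0.4181 0.3493 0.2824] w0.0234 units x,y,z [ 2.11 -0.05 -0.08] psi z -73.1 q1 27 q6 100
```

View pics/t4.png

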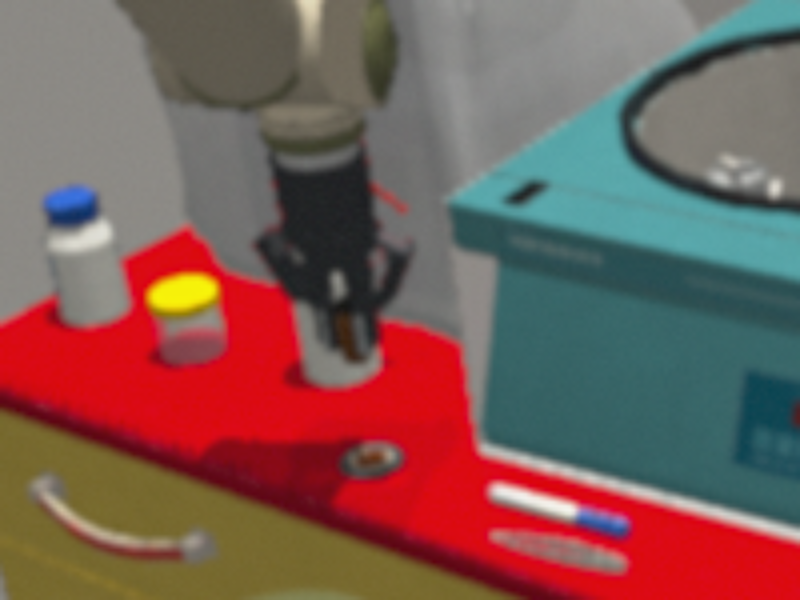

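View pics/t4b.png

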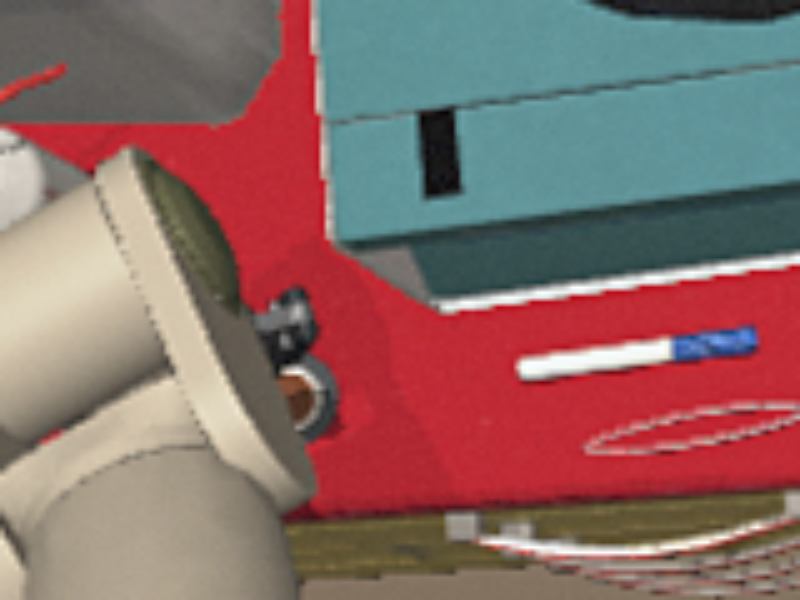

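Scene view: bottle in the jaws at crop (347,335), tile at crop (372,459). I'll check both numerically.

```bash
python3 -c "
from h import *
print(cast('scene',[[183,244.75]],.004))
s=optics.get_image('scene')[:,:,::-1]
h=cv2.cvtColor(np.ascontiguousarray(s),cv2.COLOR_BGR2HSV).astype(int);H,S,V=h[...,0],h[...,1],h[...,2]
b=(H<20)&(S>90)&(V<170)&(V>40);m=np.zeros_like(b);m[200:222,168:185]=b[200:222,168:185]
ys,xs=np.nonzero(blob(m));print(xs.mean(),ys.mean(),ys.min(),ys.max(),xs.min(),xs.max())
for z in(.1,.12,.127,.15): print(z,proj('scene',[[.4181,.3493,z]]))
t=(S<90)&(V>60); 
nr=~((S>150)&((H<8)|(H>172)));m=np.zeros_like(b);m[236:254,170:195]=nr[236:254,170:195];print(rect('scene',blob(m),.004))
for r in range(204,222): print(r,''.join('b' if b[r,c] else '.' for c in range(165,190)))
"
```

```text
[[0.41940734 0.34848067]]
176.02439024390245 213.97560975609755 209 220 174 179
0.1 [[178.19226438 219.83745841]]
0.12 [[177.25314759 214.43988639]]
0.127 [[176.92177149 212.53530284]]
0.15 [[175.82301173 206.22018314]]
(array([0.4194, 0.3513]), array([418.9, 351.8]), array([51.7, 50.9]), 64.6, np.int64(110))
204 .........................
205 .........................
206 .........................
207 .........................
208 .........................
209 .........bbb........b....
210 .........bbbb.....b......
211 .........bbbb.....b......
212 .........bbbb.....b......
213 .........bbbb............
214 .........bbbb............
215 b........bbbb............
216 ..........bbbb...........
217 ...........bbb.....b.....
218 ...........bbb.....b.....
219 ............bbb..........
220 b............b......b....
221 b........................
```

```bash
python3 -m inch '[[1,[0.5,0,-0.06],0],[1,[0.6,0,0],0],[1,[0.6,0,0],0],[1,[0.5,0,0],0],[1,[0.4,0,0],0],[1,[0.2,0,0],0],[1,[0.1,0,0],0],[1,[0,0,0],0]]'
python3 -c "
from h import *
go(.417,.351,.190)
print(env.observe()['ft_force'])
cv2.imwrite('pics/t5.png',cv2.resize(optics.get_image('scene')[130:280,90:290,::-1],(800,600)))
"
```

```text
time_s: 7.12
position: [0.4173, 0.35, 0.198]
tool_rot: [[0.0, 0.957, 0.291], [0.0, 0.291, -0.957], [-1.0, 0.0, -0.0]]
ft_force: [-0.3, -0.3, -0.0]
grip_width: 0.0231
t7.1 pos [0.4173 0.35   0.198 ] w0.0231 units x,y,z [ 0.27 -0.   -0.04] psi z -73.1 q1 28 q6 101
[-0.27795785 -0.2714798  -0.01915556]
```

View pics/t5.png

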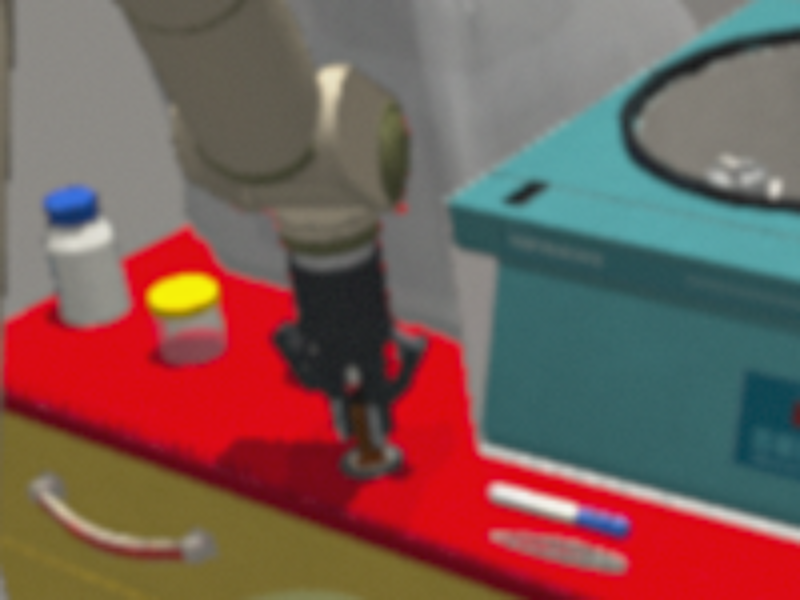

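The bottle looks centred over the tile, about 7 mm up. I'll lower gently and watch the force.

```bash
python3 -m inch '[[1,[0.07,0,-0.03],0],[1,[0.06,0,0],0],[1,[0.05,0,0],0],[1,[0.03,0,0],0],[1,[0.02,0,0],0],[1,[0,0,0],0],[1,[0,0,0],0],[1,[0,0,0],0]]'
python3 -c "
from h import *
go(.417,.351,.190)"
```

```text
time_s: 7.83
position: [0.4171, 0.3507, 0.1909]
tool_rot: [[0.0, 0.957, 0.291], [0.0, 0.291, -0.957], [-1.0, 0.0, -0.0]]
ft_force: [0.0, 0.1, -0.1]
grip_width: 0.0233
t7.8 pos [0.4171 0.3507 0.1909] w0.0233 units x,y,z [ 0.03 -0.   -0.01] psi z -73.1 q1 28 q6 101
```

```bash
python3 -m inch '[[1,[0.03,0,0],0],[1,[0.03,0,0],0],[1,[0.03,0,0],0],[1,[0,0,0],0],[1,[0,0,0],0],[1,[0,0,0],0],[1,[0,0,0],0],[1,[0,0,0],0]]'
python3 -c "
from h import *
go(.417,.351,.190)"
```

```text
time_s: 8.5
position: [0.417, 0.3507, 0.1897]
tool_rot: [[0.001, 0.957, 0.291], [0.001, 0.291, -0.957], [-1.0, 0.002, -0.0]]
ft_force: [-4.0, -3.7, 17.1]
grip_width: 0.023
t8.5 pos [0.417  0.3507 0.1897] w0.0230 units x,y,z [-0.01  0.   -0.01] psi z -73.1 q1 28 q6 101
```

```bash
python3 -m inch '[[1,[-0.05,0,0],0],[1,[0,0,0],0],[0.3,[0,0,0],0],[0,[0,0,0],0],[-0.5,[0,0,0],0],[-1,[0,0,0],0],[-1,[0,0,0],0],[-1,[0,0,0],0]]'
python3 -m inch '[[-1,[-0.3,0,0],0],[-1,[-0.7,0,0],0],[-1,[-1,0,0],0],[-1,[-1,0,0],0],[-1,[-1,0,0],0],[-1,[-1,0,0],0],[-1,[-0.5,-0.4,0.3],0],[-1,[0,-0.5,1],0]]'
python3 -c "
from h import *
go(.38,-.26,.335)
cv2.imwrite('pics/t6.png',cv2.resize(optics.get_image('scene')[130:280,90:290,::-1],(800,600)))
cv2.imwrite('pics/t6b.png',cv2.resize(optics.get_image('top')[230:350,100:260,::-1],(800,600)))
"
```

```text
time_s: 9.17
position: [0.4171, 0.3507, 0.1895]
tool_rot: [[-0.0, 0.957, 0.291], [-0.0, 0.291, -0.957], [-1.0, -0.0, 0.0]]
ft_force: [0.9, 0.5, -0.9]
grip_width: 0.0855
time_s: 9.83
position: [0.4022, 0.307, 0.3587]
tool_rot: [[0.007, 0.956, 0.293], [0.004, 0.293, -0.956], [-1.0, 0.008, -0.002]]
ft_force: [0.9, -1.0, -0.7]
grip_width: 0.0854
t9.8 pos [0.4022 0.307  0.3587] w0.0854 units x,y,z [ 0.71 -6.26 17.85] psi z -72.9 q1 24 q6 97
```

View pics/t6.png

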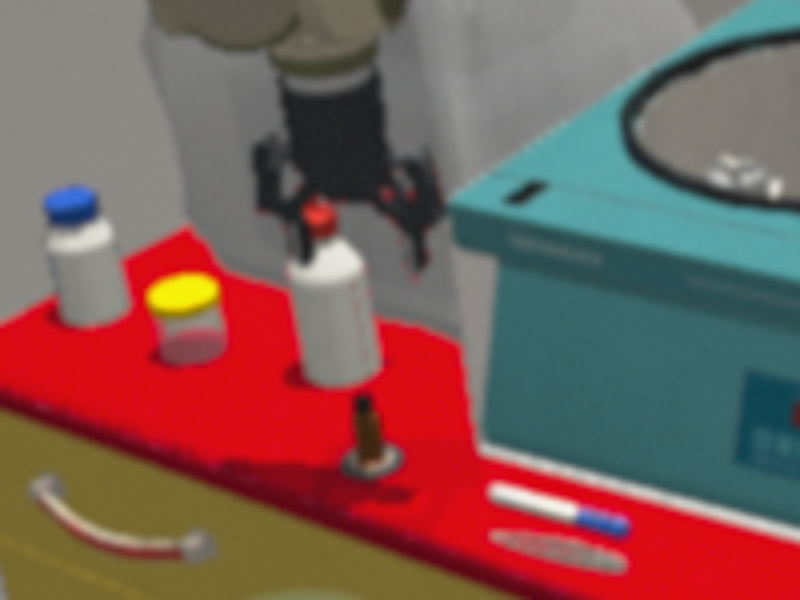

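View pics/t6b.png

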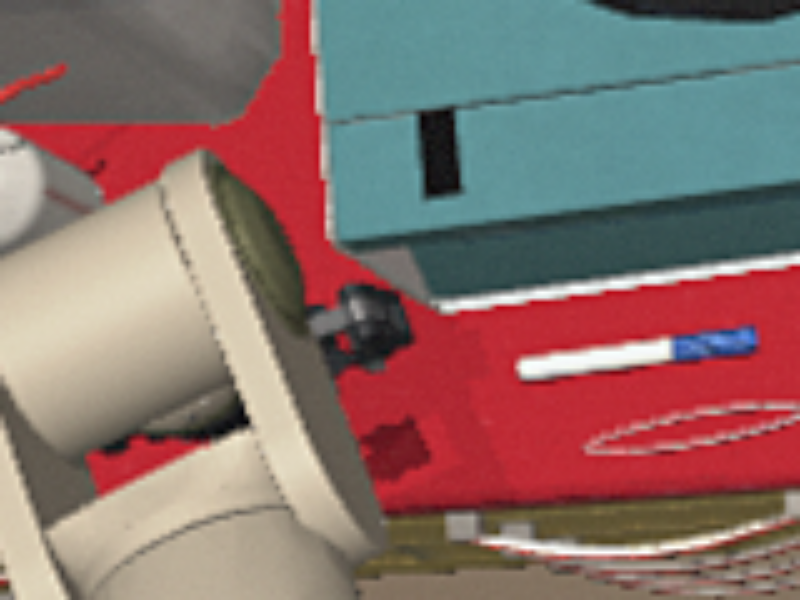

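The bottle stands centred on its tile (crop 370,460). I'll go back and measure the pile on the way.

```bash
python3 -m inch '[[-1,[0,-0.5,0.98],0],[-1,[0,-0.5,0.98],0],[-1,[0,-0.3,0.98],0],[-1,[0,-0.3,0.98],0],[-1,[0,-0.3,0.98],0],[-1,[0,-0.3,0.98],0],[-1,[0,-0.3,0.98],0],[-1,[0,-0.3,0.98],0]]'
python3 -c "
from h import *
go(.38,-.26,.335)
im=optics.get_image('top')[:,:,::-1].copy(); cv2.imwrite('pics/top2.png',im)
sc=optics.get_image('scene')[:,:,::-1].copy(); cv2.imwrite('pics/scene2.png',sc)
cv2.imwrite('pics/t7.png',cv2.resize(im[180:330,330:480],(800,600),interpolation=cv2.INTER_CUBIC))
cv2.imwrite('pics/t7s.png',cv2.resize(sc[230:330,300:433],(798,600),interpolation=cv2.INTER_CUBIC))
hsv=cv2.cvtColor(im,cv2.COLOR_BGR2HSV).astype(int)
H,S,V=hsv[...,0],hsv[...,1],hsv[...,2]
def roi(m,x0,x1,y0,y1):
    o=np.zeros_like(m);o[y0:y1,x0:x1]=m[y0:y1,x0:x1];return blob(o)
red=(S>150)&((H<8)|(H>172))
for nm,m,a,b,c,d,z in [('box',(H>100)&(H<130)&(S>100)&(V>90),354,402,215,256,.063),('tape',(H>15)&(H<40)&(S>25)&(V>120),354,402,220,256,.041),
 ('casetile',(S<30)&(V>200),385,450,270,320,.004),('boxtile',(H>105)&(H<130)&(S>100),342,373,280,312,.004),('oil cap',V<50,150,170,290,312,.062),('oiltile',~red,140,175,290,325,.004)]: print(nm,*rect('top',roi(m,a,b,c,d),z))
"
```

```text
time_s: 10.6
position: [0.3903, 0.0549, 0.3551]
tool_rot: [[0.001, 0.957, 0.291], [0.0, 0.291, -0.957], [-1.0, 0.001, 0.0]]
ft_force: [1.2, -0.5, 0.9]
grip_width: 0.0851
t10.6 pos [0.3903 0.0549 0.3551] w0.0851 units x,y,z [ 0.67 -3.38  9.94] psi z -73.1 q1 -9 q6 64
box [ 0.5718 -0.2618] [ 571.8 -260.8] [29.6 27.4] 86.2 122
tape [ 0.5598 -0.2553] [ 564.4 -258.4] [53.1 43.2] 77.8 145
casetile [ 0.4054 -0.3552] [ 405.5 -355.4] [ 64.9 112.3] 11.8 992
boxtile [ 0.4164 -0.1863] [ 416.4 -186.2] [32.9 32.7] 75.1 150
oil cap [0.4203 0.3503] [420.1 349.6] [10.4 15.8] 89.5 29
oiltile [0.4169 0.3511] [417.  350.5] [51.2 52. ] 89.2 318
```

View pics/t7.png

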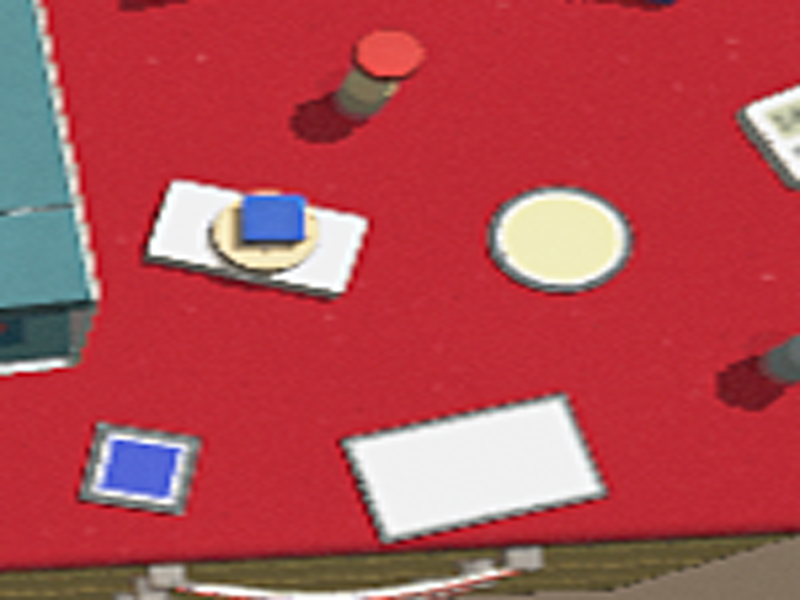

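View pics/t7s.png

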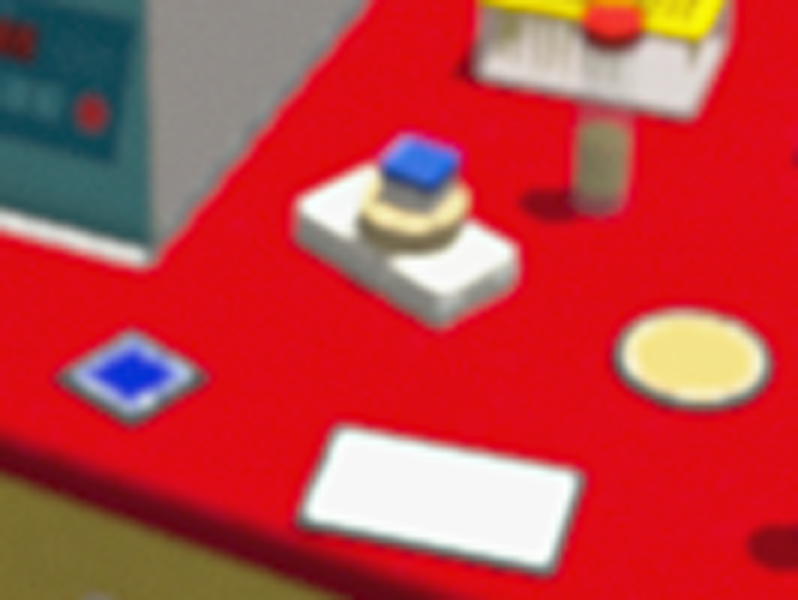

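The top view shows the box at crop (273,218), the tape below it and the case turned about 18°. Box centre is ≈(0.572,-0.261), with its sides at ≈-4°/86°.

```bash
python3 -m inch '[[-1,[0,-0.35,0.98],0],[-1,[0,-0.35,0.98],0],[-1,[0,-0.3,0.98],0],[-1,[0,-0.3,0.98],0],[-1,[0,-0.3,0.98],0],[-1,[0,-0.3,0.98],0],[-1,[0,-0.3,0.98],0],[-1,[0,-0.3,0.98],0]]'
python3 -m inch '[[-1,[0,-0.3,0.98],0],[-1,[0,-0.1,0.9],0],[-1,[0,0,0],1],[-1,[0,0,0],1],[-1,[0,0,0],1],[-1,[0,0,0],1],[-1,[0,0,0],0.15],[-1,[0,0,0],0]]'
python3 -c "
from h import *
go(.5725,-.2615,.30,-93.8)"
```

```text
time_s: 11.37
position: [0.3872, -0.1917, 0.355]
tool_rot: [[0.0, 0.957, 0.291], [0.0, 0.291, -0.957], [-1.0, 0.0, 0.0]]
ft_force: [0.7, 0.3, 0.0]
grip_width: 0.0857
time_s: 12.03
position: [0.3924, -0.2478, 0.3548]
tool_rot: [[0.0, 0.998, -0.065], [0.0, -0.065, -0.998], [-1.0, 0.0, -0.0]]
ft_force: [-0.7, -0.2, -0.1]
grip_width: 0.0852
t12.0 pos [ 0.3924 -0.2478  0.3548] w0.0852 units x,y,z [1.83 6.02 0.07] psi z -93.7 q1 -47 q6 47
yaw units 0.01
```

```bash
python3 -m inch '[[-1,[0,0.6,0.01],0],[-1,[0,0.9,0.01],0],[-1,[0,0.9,0.01],0],[-1,[0.3,0.9,0.01],0],[-1,[0.4,0.9,0.01],0],[-1,[0.4,0.9,0.01],0],[-1,[0.4,0.7,0.01],0],[-1,[0.33,0.22,0],0]]'
python3 -m inch '[[-1,[0.4,0,0],0],[-1,[0.5,0,0],0],[-1,[0.5,0,0],0],[-1,[0.4,0,0],0],[-1,[0.3,0,0],0],[-1,[0.2,0,0],0],[-1,[0,0,0],0],[-1,[0,0,0],0]]'
python3 -c "
from h import *
go(.5725,-.2615,.218,-93.8)
cv2.imwrite('pics/t8.png',cv2.resize(optics.get_image('scene')[180:300,300:460,::-1],(800,600)))
"
```

```text
time_s: 12.7
position: [0.5744, -0.2619, 0.2983]
tool_rot: [[0.0, 0.998, -0.063], [0.0, -0.063, -0.998], [-1.0, 0.0, -0.0]]
ft_force: [-0.2, -0.3, -0.3]
grip_width: 0.0854
time_s: 13.37
position: [0.5721, -0.2625, 0.2311]
tool_rot: [[0.0, 0.998, -0.067], [-0.0, -0.067, -0.998], [-1.0, 0.0, 0.0]]
ft_force: [0.3, 0.2, 1.8]
grip_width: 0.0851
t13.4 pos [ 0.5721 -0.2625  0.2311] w0.0851 units x,y,z [ 0.44  0.01 -0.03] psi z -93.8 q1 -35 q6 58
yaw units -0.01
```

View pics/t8.png

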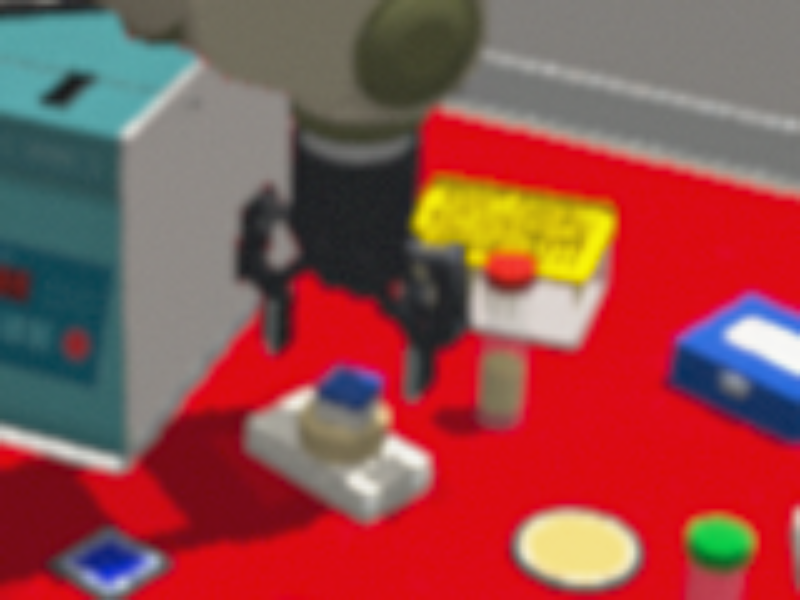

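```bash
python3 -m inch '[[-1,[0.2,0,-0.03],0],[-1,[0.15,0,0],0],[-1,[0.05,0,0],0],[-0.5,[0,0,0],0],[0,[0,0,0],0],[0,[0,0,0],0],[0,[0,0,0],0],[0,[0,0,0],0]]' 25
python3 -c "
from h import *
go(.5725,-.2615,.218,-93.8); print(env.observe()['ft_force'])
cv2.imwrite('pics/t9.png',cv2.resize(optics.get_image('scene')[180:300,300:460,::-1],(800,600)))
"
```

```text
time_s: 14.08
position: [0.5722, -0.2616, 0.2189]
tool_rot: [[0.0, 0.998, -0.067], [-0.0, -0.067, -0.998], [-1.0, 0.0, 0.0]]
ft_force: [-0.6, -0.5, 0.7]
grip_width: 0.0429
t14.1 pos [ 0.5722 -0.2616  0.2189] w0.0429 units x,y,z [ 0.03  0.01 -0.  ] psi z -93.9 q1 -35 q6 59
yaw units -0.01
[-0.56122407 -0.53724017  0.70891896]
```

View pics/t9.png

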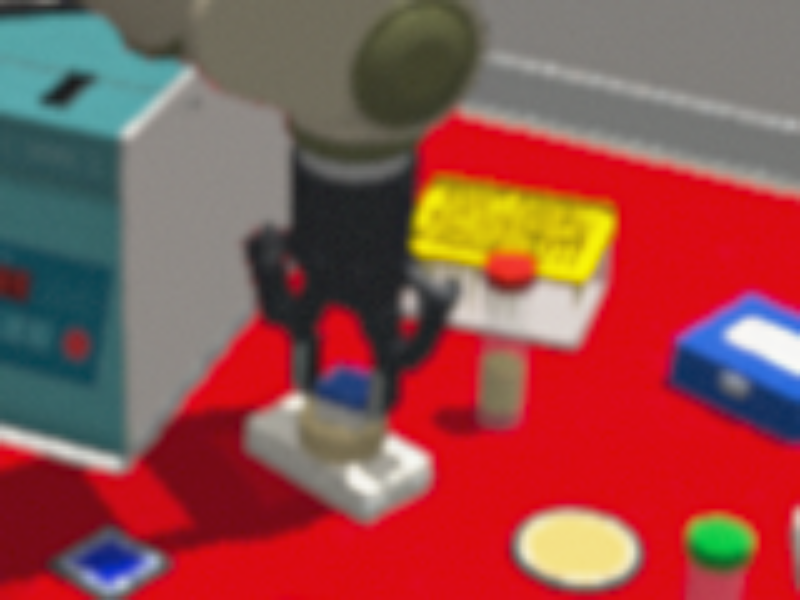

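Both fingertips straddle the box just above the tape. Closing.

```bash
python3 -m inch '[[0.15,[0,0,0],0],[0.3,[0,0,0],0],[1,[0,0,0],0],[1,[0,0,0],0],[1,[0,0,0],0],[1,[0,0,0],0],[1,[-0.1,0,0],0],[1,[-0.2,0,0],0]]' 35
python3 -m inch '[[1,[-0.4,0,0],0],[1,[-0.5,0,0],0],[1,[-0.5,0,0],0],[1,[-0.5,0,0],0],[1,[-0.5,0,0],0],[1,[-0.2,0,0],0],[1,[0,0,0],0],[1,[0,0,0],0]]' 35
python3 -c "
from h import *
go(.4164,-.1862,.30,-104.9); print(env.observe()['ft_force'])
cv2.imwrite('pics/t10.png',cv2.resize(optics.get_image('scene')[180:300,300:460,::-1],(800,600)))
"
```

```text
time_s: 14.8
position: [0.572, -0.2615, 0.2271]
tool_rot: [[-0.002, 0.998, -0.067], [0.001, -0.067, -0.998], [-1.0, -0.002, -0.001]]
ft_force: [-0.4, -0.0, -1.4]
grip_width: 0.0308
time_s: 15.47
position: [0.572, -0.2615, 0.3054]
tool_rot: [[-0.0, 0.998, -0.067], [0.0, -0.067, -0.998], [-1.0, -0.0, -0.0]]
ft_force: [-0.0, 0.8, -1.1]
grip_width: 0.0304
t15.5 pos [ 0.572  -0.2615  0.3054] w0.0304 units x,y,z [ 0.18 -5.34 -2.15] psi z -93.9 q1 -35 q6 59
yaw units 2.21
[-0.04577805  0.80837924 -1.08369163]
```

View pics/t10.png

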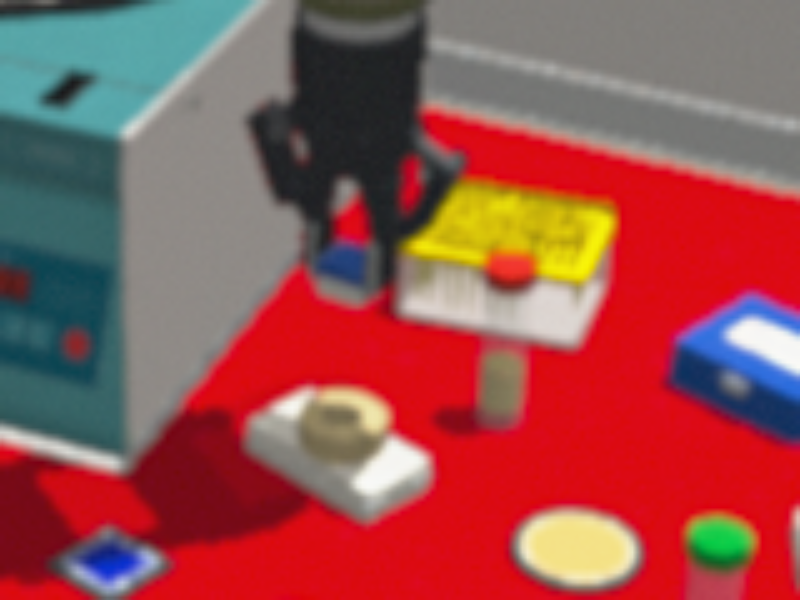

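The box lifted cleanly and the tape stayed put. Backing out first, then left.

```bash
python3 -m inch '[[1,[0,-0.5,0],0],[1,[0,-0.8,0],0],[1,[0,-0.8,0],0],[1,[0,-0.8,0],0],[1,[0,-0.8,-0.1],0],[1,[0,-0.8,-0.4],0],[1,[0,-0.64,-0.6],0],[1,[0,-0.2,-0.6],0]]'
python3 -m inch '[[1,[0,0,-0.45],0],[1,[0,0,0],1],[1,[0,0,0],1],[1,[0,0,0],0.2],[1,[0.4,0,0],0],[1,[0.5,0,0],0],[1,[0.5,0,0],0],[1,[0.3,0,0],0]]'
python3 -c "
from h import *
go(.4164,-.1862,.182,-104.9); print(env.observe()['ft_force'])
cv2.imwrite('pics/t11.png',cv2.resize(optics.get_image('scene')[220:325,270:410,::-1],(800,600)))
cv2.imwrite('pics/t11b.png',cv2.resize(optics.get_image('top')[220:325,300:440,::-1],(800,600)))
"
```

```text
time_s: 16.18
position: [0.4135, -0.1991, 0.3048]
tool_rot: [[-0.003, 0.998, -0.069], [0.002, -0.069, -0.998], [-1.0, -0.003, -0.002]]
ft_force: [0.9, -0.6, -1.4]
grip_width: 0.0306
time_s: 16.85
position: [0.4169, -0.1863, 0.2531]
tool_rot: [[-0.001, 0.967, -0.254], [0.001, -0.254, -0.967], [-1.0, -0.002, -0.001]]
ft_force: [-1.0, 0.1, -0.6]
grip_width: 0.0305
t16.9 pos [ 0.4169 -0.1863  0.2531] w0.0305 units x,y,z [ 2.37 -0.01  0.  ] psi z -104.7 q1 -39 q6 66
yaw units 0.03
[-0.99073898  0.08639247 -0.5641021 ]
```

View pics/t11.png

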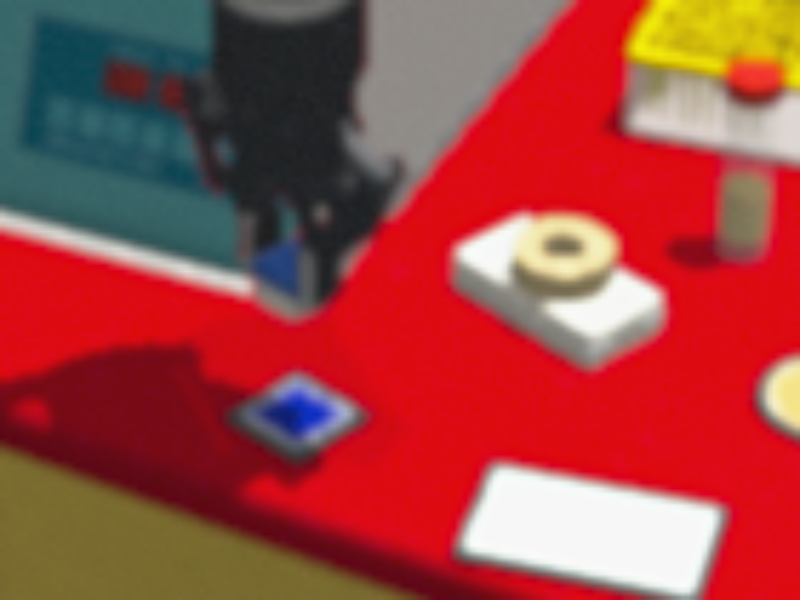

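View pics/t11b.png

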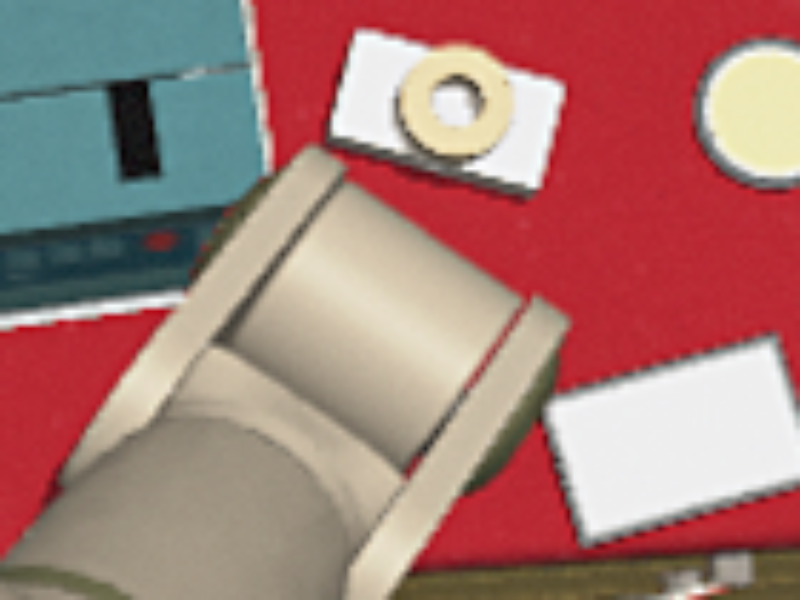

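The box is held over its tile and level. Before going low I'll check wrist clearance to the centrifuge.

```bash
python3 -c "
from h import *
f=lambda a:[300+a[0]*.175,220+a[1]*.175]
for z in(.30,.36): print(z,[cast('top',[f(p)],z).round(3).tolist() for p in [(318,148),(205,250),(215,215),(395,470),(565,320),(540,295)]])
f=lambda a:[270+a[0]*.175,220+a[1]*.175]
print(proj('scene',[[.4169,-.1863,.253],[.4169,-.1863,.35]]))
cv2.imwrite('pics/t12.png',cv2.resize(optics.get_image('scene')[100:300,200:467,::-1],(800,600)))
"
```

```text
0.3 [[[0.494, -0.174]], [[0.457, -0.126]], [[0.47, -0.131]], [[0.365, -0.193]], [[0.419, -0.264]], [[0.43, -0.256]]]
0.36 [[[0.482, -0.169]], [[0.446, -0.124]], [[0.459, -0.128]], [[0.359, -0.188]], [[0.41, -0.256]], [[0.42, -0.247]]]
[[320.02992777 217.72054296]
 [319.52505767 184.65396289]]
```

View pics/t12.png

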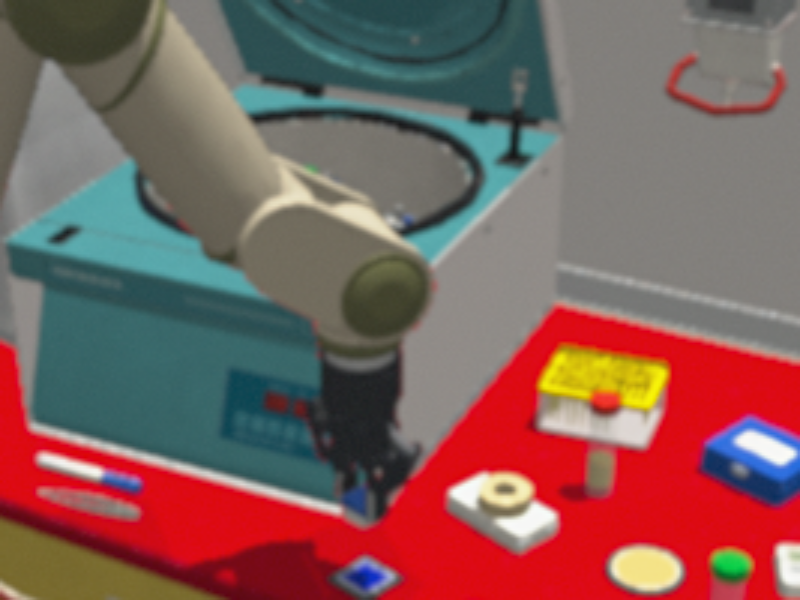

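```bash
python3 -c "
from h import *
s=env.observe();q=s['q'];T=s['position'];print(q.round(1))
for z in np.arange(.30,.42,.01):
    a=cast('scene',[[200+385/3,100+293/3]],z)[0]-T[:2]
    th=np.radians(q[0]); u=np.array([np.cos(th),np.sin(th)]);v=np.array([-u[1],u[0]])
    print(round(z,2),'along',(a@u).round(3),'lat',(a@v).round(3))
f=lambda a:[300+a[0]*.175,220+a[1]*.175]
for z in(.33,.35,.37):
  for p in [(318,148),(348,180),(205,250),(232,205),(185,400),(395,470),(490,460),(570,320),(540,295),(521,305)]:
    a=cast('top',[f(p)],z)[0]-T[:2]; print(z,p,'along',(a@u).round(3),'lat',(a@v).round(3))
"
```

```text
[-39.   23.3 101.5   0.   55.2  65.8]
0.3 along 0.029 lat 0.014
0.31 along 0.022 lat -0.004
0.32 along 0.015 lat -0.022
0.33 along 0.008 lat -0.04
0.34 along 0.001 lat -0.058
0.35 along -0.006 lat -0.076
0.36 along -0.013 lat -0.094
0.37 along -0.02 lat -0.112
0.38 along -0.027 lat -0.13
0.39 along -0.034 lat -0.149
0.4 along -0.042 lat -0.167
0.41 along -0.049 lat -0.185
0.33 (318, 148) along 0.046 lat 0.057
0.33 (348, 180) along 0.042 lat 0.04
0.33 (205, 250) along -0.012 lat 0.069
0.33 (232, 205) along 0.008 lat 0.071
0.33 (185, 400) along -0.064 lat 0.042
0.33 (395, 470) along -0.04 lat -0.038
0.33 (490, 460) along -0.016 lat -0.065
0.33 (570, 320) along 0.046 lat -0.06
0.33 (540, 295) along 0.047 lat -0.045
0.33 (521, 305) along 0.04 lat -0.042
0.35 (318, 148) along 0.041 lat 0.055
0.35 (348, 180) along 0.038 lat 0.039
0.35 (205, 250) along -0.016 lat 0.068
0.35 (232, 205) along 0.005 lat 0.069
0.35 (185, 400) along -0.067 lat 0.041
0.35 (395, 470) along -0.043 lat -0.038
0.35 (490, 460) along -0.02 lat -0.064
0.35 (570, 320) along 0.042 lat -0.06
0.35 (540, 295) along 0.043 lat -0.045
0.35 (521, 305) along 0.036 lat -0.041
0.37 (318, 148) along 0.037 lat 0.054
0.37 (348, 180) along 0.034 lat 0.038
0.37 (205, 250) along -0.019 lat 0.066
0.37 (232, 205) along 0.001 lat 0.068
0.37 (185, 400) along -0.069 lat 0.04
0.37 (395, 470) along -0.046 lat -0.038
0.37 (490, 460) along -0.023 lat -0.064
0.37 (570, 320) along 0.037 lat -0.059
0.37 (540, 295) along 0.039 lat -0.045
0.37 (521, 305) along 0.032 lat -0.041
```

```bash
python3 -c "
from h import *
c=[[330+98*.1875,180+300*.25]]
for z in(.23,.25,.27):print(z,cast('top',c,z))
print(cast('top',[[330+75*.1875,180+368*.25]],0))
# scene: lip corner (312*?)
for p in [[200+318/3,100+310/3]]: print(cast('scene',[p],.25))
im=cv2.imread('pics/top2.png');cv2.imwrite('pics/t13.png',cv2.resize(im[210:290,280:387],(800,600),interpolation=cv2.INTER_CUBIC))
im=cv2.imread('pics/scene2.png');cv2.imwrite('pics/t13s.png',cv2.resize(im[150:290,200:387],(800,600),interpolation=cv2.INTER_CUBIC))
"
```

```text
0.23 [[ 0.48815378 -0.16009401]]
0.25 [[ 0.48427319 -0.15882395]]
0.27 [[ 0.48039261 -0.15755389]]
[[ 0.48625488 -0.15927439]]
[[ 0.47365467 -0.10785824]]
```

View pics/t13.png

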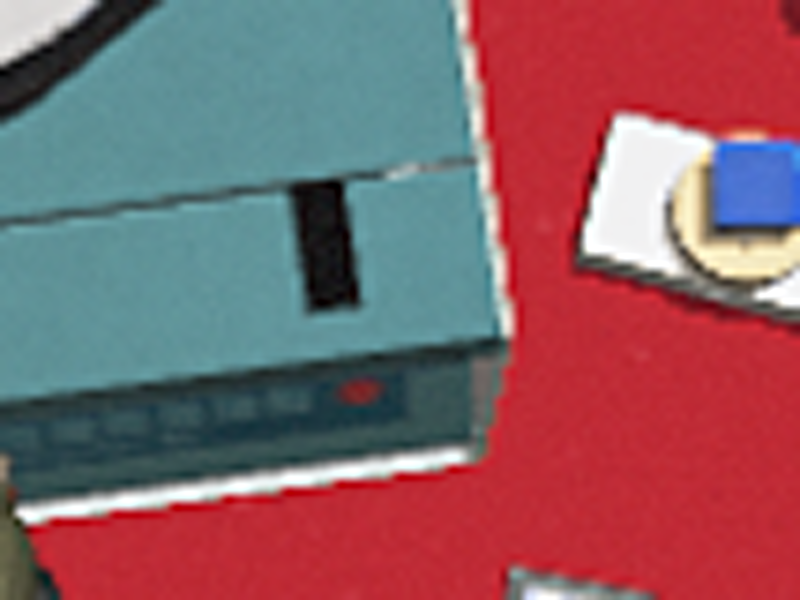

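View pics/t13s.png

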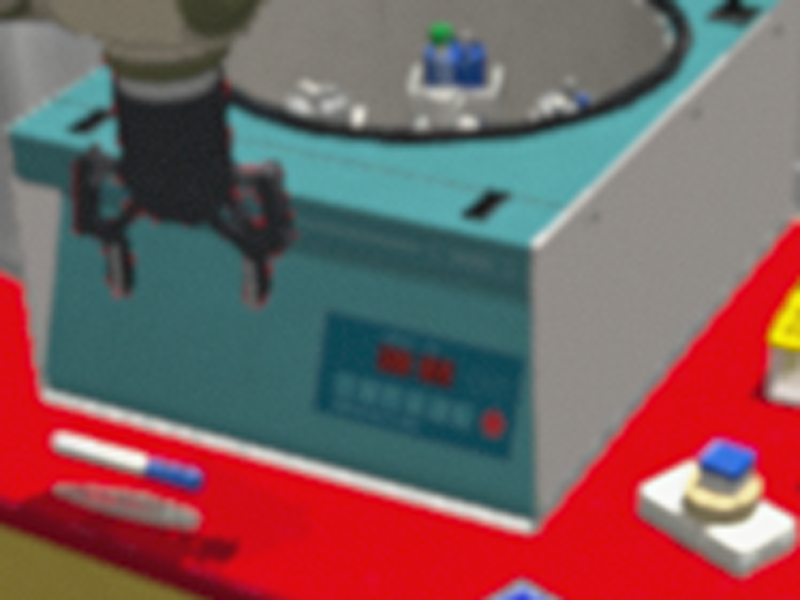

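The centrifuge corner measures ≈(0.482,-0.157), so the wrist clears it. Descending.

```bash
python3 -m inch '[[1,[0.3,-0.07,0.04],0],[1,[0.4,0,0],0],[1,[0.4,0,0],0],[1,[0.4,0,0],0],[1,[0.3,0,0],0],[1,[0.2,0,0],0],[1,[0.1,0,0],0],[1,[0,0,0],0]]'
python3 -c "
from h import *
go(.4145,-.187,.182,-104.9); s=env.observe();print(s['ft_force'],s['joint_efforts'])
cv2.imwrite('pics/t14.png',cv2.resize(optics.get_image('scene')[180:320,270:457,::-1],(800,600)))
"
```

```text
time_s: 17.67
position: [0.4145, -0.1871, 0.1917]
tool_rot: [[-0.0, 0.967, -0.256], [0.0, -0.256, -0.967], [-1.0, -0.0, -0.0]]
ft_force: [-0.0, 0.1, -0.2]
grip_width: 0.0304
t17.7 pos [ 0.4145 -0.1871  0.1917] w0.0304 units x,y,z [ 0.32 -0.   -0.  ] psi z -104.8 q1 -39 q6 66
yaw units 0.01
[-0.01873511  0.09093629 -0.17578416] [ 3.86567481e-03 -4.05722165e+01 -1.20087478e+01  2.43893082e-03
 -1.48234223e-01 -5.61006542e-03]
```

View pics/t14.png

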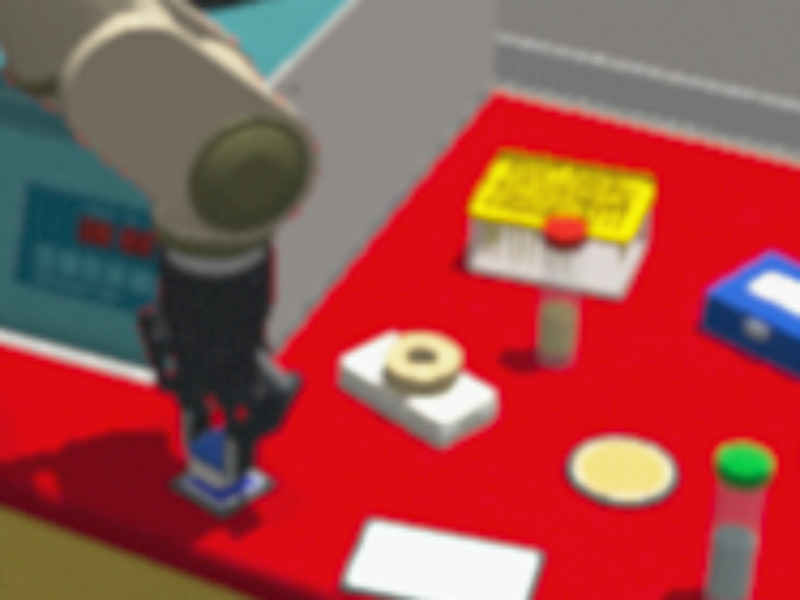

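```bash
python3 -m inch '[[1,[0.1,0.05,-0.02],0],[1,[0.08,0,0],0],[1,[0.05,0,0],0],[1,[0.04,0,0],0],[1,[0.03,0,0],0],[1,[0,0,0],0],[1,[0,0,0],0],[1,[0,0,0],0]]'
python3 -c "
from h import *
go(.4155,-.187,.182,-104.9)"
```

```text
time_s: 18.38
position: [0.4159, -0.1868, 0.1828]
tool_rot: [[0.0, 0.967, -0.256], [-0.0, -0.256, -0.967], [-1.0, 0.0, 0.0]]
ft_force: [-0.9, -0.3, -1.1]
grip_width: 0.031
t18.4 pos [ 0.4159 -0.1868  0.1828] w0.0310 units x,y,z [ 0.03 -0.01  0.01] psi z -104.9 q1 -39 q6 66
yaw units 0.01
```

```bash
python3 -m inch '[[1,[0.03,0,0],0],[1,[0.02,0,0],0],[1,[0.02,0,0],0],[1,[0,0,0],0],[1,[0,0,0],0],[1,[0,0,0],0],[1,[0,0,0],0],[1,[0,0,0],0]]'
python3 -c "
from h import *
go(.4155,-.187,.182,-104.9)"
```

```text
time_s: 19.05
position: [0.4159, -0.1868, 0.1816]
tool_rot: [[0.001, 0.967, -0.256], [-0.001, -0.256, -0.967], [-1.0, 0.001, 0.001]]
ft_force: [-3.6, 0.7, 15.8]
grip_width: 0.0309
t19.1 pos [ 0.4159 -0.1868  0.1816] w0.0309 units x,y,z [-0.01 -0.01  0.01] psi z -104.8 q1 -39 q6 66
yaw units 0.01
```

```bash
python3 -m inch '[[0.6,[-0.04,0,0],0],[0,[0,0,0],0],[-0.4,[0,0,0],0],[-0.8,[0,0,0],0],[-0.8,[0,0,0],0],[-0.8,[0,0,0],0],[-0.8,[-0.3,0,0],0],[-0.8,[-0.6,0,0],0]]'
python3 -m inch '[[-0.8,[-1,0,0],0],[-0.8,[-1,0,0],0],[-0.8,[-1,0,0],0],[-0.8,[-0.8,0,0],0],[-1,[0,-0.3,-0.9],0],[-1,[0,-0.3,-0.9],0],[-1,[0,-0.3,-0.9],0],[-1,[0,-0.2,-0.9],0]]'
python3 -m inch '[[-1,[0,0.2,-1],-1],[-1,[0,0.1,-1],-1],[-1,[0,0,-0.9],-1],[-1,[0,0,0],-1],[-1,[0,0,0],-1],[-1,[0,0,0],-1],[-1,[0,0,0],-1],[-1,[0,0,0],-1]]'
python3 -c "
from h import *
go(.5,-.187,.182,-104.9)
im=optics.get_image('top')[:,:,::-1].copy(); cv2.imwrite('pics/top3.png',im)
sc=optics.get_image('scene')[:,:,::-1].copy(); cv2.imwrite('pics/scene3.png',sc)
cv2.imwrite('pics/t15.png',cv2.resize(im[180:330,330:480],(800,600),interpolation=cv2.INTER_CUBIC))
hsv=cv2.cvtColor(im,cv2.COLOR_BGR2HSV).astype(int)
H,S,V=hsv[...,0],hsv[...,1],hsv[...,2]
def roi(m,x0,x1,y0,y1):
    o=np.zeros_like(m);o[y0:y1,x0:x1]=m[y0:y1,x0:x1];return blob(o)
red=(S>150)&((H<8)|(H>172))
nr=~red
for nm,m,a,b,c,d,z in [('box',(H>100)&(H<130)&(S>100)&(V>90),342,373,275,312,.026),('boxtile',nr,342,373,275,312,.004),('tape',(H>15)&(H<40)&(S>25)&(V>150),354,402,215,256,.041),('tape+case',nr,354,402,215,260,.022),('tapetile',(H>15)&(H<40)&(S>25)&(V>180),415,456,220,260,.004)]: print(nm,*rect('top',roi(m,a,b,c,d),z))
"
```

```text
time_s: 19.72
position: [0.4156, -0.1867, 0.2078]
tool_rot: [[-0.003, 0.967, -0.257], [0.002, -0.257, -0.967], [-1.0, -0.003, -0.002]]
ft_force: [-1.0, -0.3, 0.8]
grip_width: 0.0769
time_s: 20.38
position: [0.411, -0.0727, 0.3228]
tool_rot: [[-0.0, 0.966, -0.257], [0.0, -0.257, -0.966], [-1.0, -0.0, -0.0]]
ft_force: [0.1, -0.7, -0.6]
grip_width: 0.0854
time_s: 21.05
position: [0.4355, 0.0096, 0.3227]
tool_rot: [[-0.0, 0.903, 0.429], [0.0, 0.429, -0.903], [-1.0, -0.0, -0.0]]
ft_force: [-0.0, 0.7, 0.0]
grip_width: 0.0854
t21.1 pos [0.4355 0.0096 0.3227] w0.0854 units x,y,z [ 4.69 -0.87  6.84] psi z -64.6 q1 -14 q6 50
yaw units 8.06
box [ 0.4149 -0.1852] [ 414.2 -184.8] [32.5 33.3] 75.1 146
boxtile [ 0.4162 -0.1861] [ 416.3 -186. ] [55.  54.6] 74.8 412
tape [ 0.5675 -0.2599] [ 568.8 -259.8] [51.6 49.9] 86.2 236
tape+case [ 0.5674 -0.2566] [ 569.4 -257.3] [106.1  66.6] 70.6 865
tapetile [ 0.5602 -0.4154] [ 560.5 -414.7] [56.4 56.5] 39.4 344
```

View pics/t15.png

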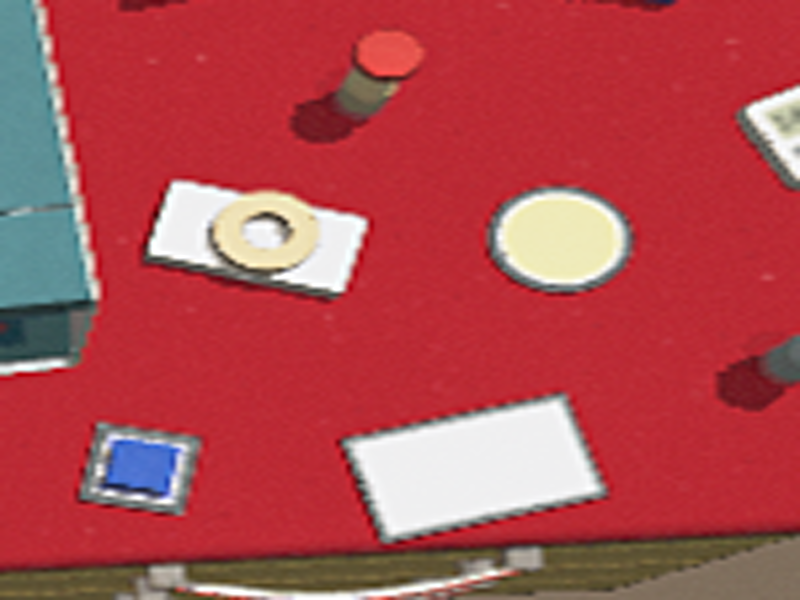

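The box sits squarely on its tile, within about 2 mm. The tape centre is ≈(0.569,-0.260). Now the tape: back off from the centrifuge front, then go right.

```bash
python3 -m inch '[[-1,[-0.5,-0.9,-0.43],0],[-1,[-0.5,-0.8,-0.2],0],[-1,[0,-0.43,0.9],0],[-1,[0,-0.43,0.9],0],[-1,[0,-0.43,0.9],0],[-1,[0,-0.43,0.9],0],[-1,[0,-0.43,0.9],0],[-1,[0,-0.43,0.9],0]]'
python3 -m inch '[[-1,[0,-0.43,0.9],0],[-1,[0,-0.43,0.9],0],[-1,[0,-0.2,0.7],0],[-1,[0,0.8,0.3],0],[-1,[0,0.9,0.42],0],[-1,[0,0.9,0.42],0],[-1,[0,0.9,0.42],0],[-1,[0,0.9,0.42],0]]'
python3 -c "
from h import *
go(.5688,-.2598,.28)"
```

```text
time_s: 21.82
position: [0.3797, -0.1761, 0.3529]
tool_rot: [[0.0, 0.907, 0.422], [-0.0, 0.422, -0.907], [-1.0, 0.0, 0.0]]
ft_force: [1.2, 1.3, 1.0]
grip_width: 0.0855
time_s: 22.48
position: [0.5293, -0.2536, 0.3526]
tool_rot: [[-0.0, 0.907, 0.422], [0.0, 0.422, -0.907], [-1.0, -0.0, -0.0]]
ft_force: [1.0, -1.1, 0.3]
grip_width: 0.0853
t22.5 pos [ 0.5293 -0.2536  0.3526] w0.0853 units x,y,z [2.42 1.11 0.74] psi z -65.1 q1 -37 q6 28
```

```bash
python3 -m inch '[[-1,[0.2,0.5,0.35],0],[-1,[0.4,0.4,0.25],0],[-1,[0.6,0.17,0.1],0],[-1,[0.6,0.04,0.04],0],[-1,[0.6,0,0],0],[-1,[0.5,0,0],0],[-1,[0.3,0,0],0],[-1,[0.1,0,0],0]]'
python3 -c "
from h import *
go(.5688,-.2598,.199)"
```

```text
time_s: 23.15
position: [0.5673, -0.2597, 0.2522]
tool_rot: [[-0.002, 0.906, 0.423], [0.002, 0.423, -0.906], [-1.0, -0.001, -0.002]]
ft_force: [-0.3, -0.6, 1.0]
grip_width: 0.085
t23.1 pos [ 0.5673 -0.2597  0.2522] w0.0850 units x,y,z [1.77 0.05 0.03] psi z -65.0 q1 -35 q6 30
```

```bash
python3 -m inch '[[-1,[0.2,0,0],0],[-1,[0.3,0,0],0],[-1,[0.4,0,0],0],[-1,[0.3,0,0],0],[-1,[0.2,0,0],0],[-1,[0.15,0,0],0],[-1,[0.05,0,0],0],[-1,[0,0,0],0]]'
python3 -c "
from h import *
go(.5688,-.2598,.199)
cv2.imwrite('pics/t16.png',cv2.resize(optics.get_image('scene')[180:300,300:460,::-1],(800,600)))
"
```

```text
time_s: 23.82
position: [0.5675, -0.2598, 0.2057]
tool_rot: [[-0.0, 0.905, 0.425], [0.0, 0.425, -0.905], [-1.0, -0.0, -0.0]]
ft_force: [0.5, -0.7, 0.4]
grip_width: 0.0856
t23.8 pos [ 0.5675 -0.2598  0.2057] w0.0856 units x,y,z [0.22 0.04 0.02] psi z -64.9 q1 -35 q6 29
```

View pics/t16.png

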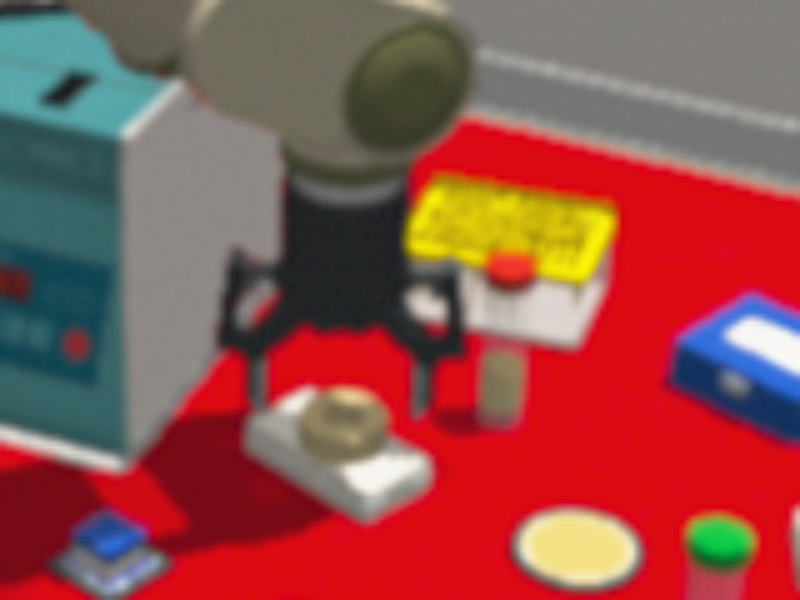

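The fingers straddle the tape symmetrically. Lower a bit and close.

```bash
python3 -m inch '[[-1,[0.12,0.04,0.02],0],[-1,[0.1,0,0],0],[-0.7,[0,0,0],0],[-0.4,[0,0,0],0],[-0.3,[0,0,0],0],[-0.2,[0,0,0],0],[-0.2,[0,0,0],0],[-0.2,[0,0,0],0]]' 30
python3 -c "
from h import *
go(.5688,-.2598,.199); print(env.observe()['ft_force'])"
python3 -m inch '[[1,[0,0,0],0],[1,[0,0,0],0],[1,[0,0,0],0],[1,[0,0,0],0],[1,[0,0,0],0],[1,[-0.1,0,0],0],[1,[-0.2,0,0],0],[1,[-0.3,0,0],0]]' 40
python3 -c "
from h import *
go(.5603,-.4152,.199); print(env.observe()['ft_force'])
cv2.imwrite('pics/t17.png',cv2.resize(optics.get_image('scene')[180:300,300:460,::-1],(800,600)))
"
```

```text
time_s: 24.53
position: [0.5689, -0.2598, 0.1997]
tool_rot: [[0.001, 0.905, 0.425], [-0.001, 0.425, -0.905], [-1.0, 0.0, 0.001]]
ft_force: [-1.6, 0.5, 4.4]
grip_width: 0.0519
t24.5 pos [ 0.5689 -0.2598  0.1997] w0.0519 units x,y,z [ 0.02 -0.   -0.  ] psi z -64.9 q1 -35 q6 29
[-1.61904559  0.45658625  4.35796385]
time_s: 25.2
position: [0.5687, -0.2597, 0.217]
tool_rot: [[-0.001, 0.905, 0.425], [0.001, 0.425, -0.905], [-1.0, -0.001, -0.001]]
ft_force: [0.4, -0.1, -1.2]
grip_width: 0.0518
t25.2 pos [ 0.5687 -0.2597  0.217 ] w0.0518 units x,y,z [ 0.6  -2.46  4.57] psi z -64.9 q1 -35 q6 29
[ 0.35165908 -0.11936887 -1.16522717]
```

View pics/t17.png

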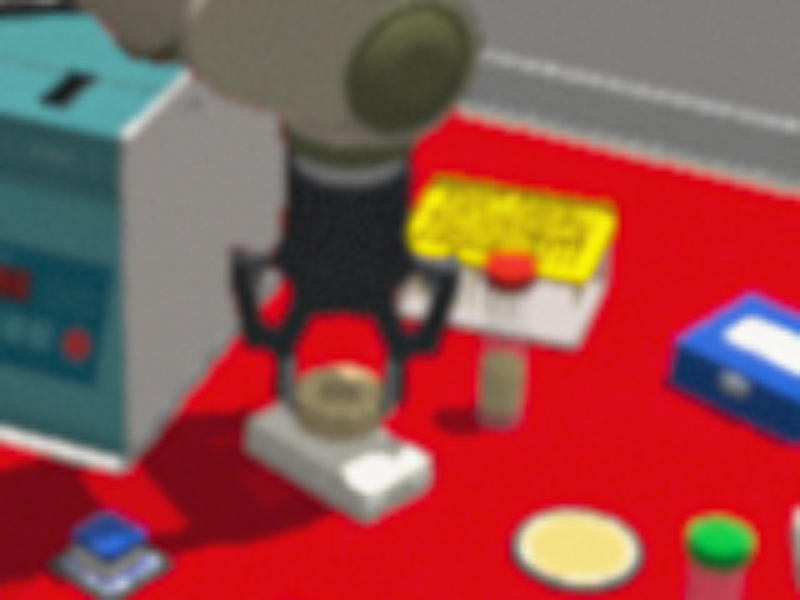

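```bash
python3 -m inch '[[1,[-0.6,0,0],0],[1,[-0.6,0,0],0],[1,[-0.4,-0.2,0.4],0],[1,[0,-0.4,0.75],0],[1,[0,-0.5,0.95],0],[1,[0,-0.5,0.95],0],[1,[0,-0.5,0.95],0],[1,[0,-0.3,0.5],0]]'
python3 -m inch '[[1,[0.3,0,0],0],[1,[0.5,0,0],0],[1,[0.5,0,0],0],[1,[0.4,0,0],0],[1,[0.2,0,0],0],[1,[0,0,0],0],[1,[0,0,0],0],[1,[0,0,0],0]]'
python3 -c "
from h import *
go(.5603,-.4152,.1817); print(env.observe()['ft_force'])
cv2.imwrite('pics/t18.png',cv2.resize(optics.get_image('scene')[200:320,330:490,::-1],(800,600)))
"
```

```text
time_s: 25.92
position: [0.5603, -0.4157, 0.2656]
tool_rot: [[0.001, 0.906, 0.423], [-0.002, 0.423, -0.906], [-1.0, 0.0, 0.002]]
ft_force: [-0.0, -0.2, -0.7]
grip_width: 0.0521
time_s: 26.58
position: [0.5613, -0.4125, 0.2092]
tool_rot: [[0.001, 0.905, 0.425], [-0.001, 0.425, -0.905], [-1.0, 0.001, 0.001]]
ft_force: [-0.0, 0.6, -0.5]
grip_width: 0.052
t26.6 pos [ 0.5613 -0.4125  0.2092] w0.0520 units x,y,z [ 0.92 -0.07  0.07] psi z -64.8 q1 -46 q6 19
[-0.01123889  0.59770583 -0.51100968]
```

View pics/t18.png

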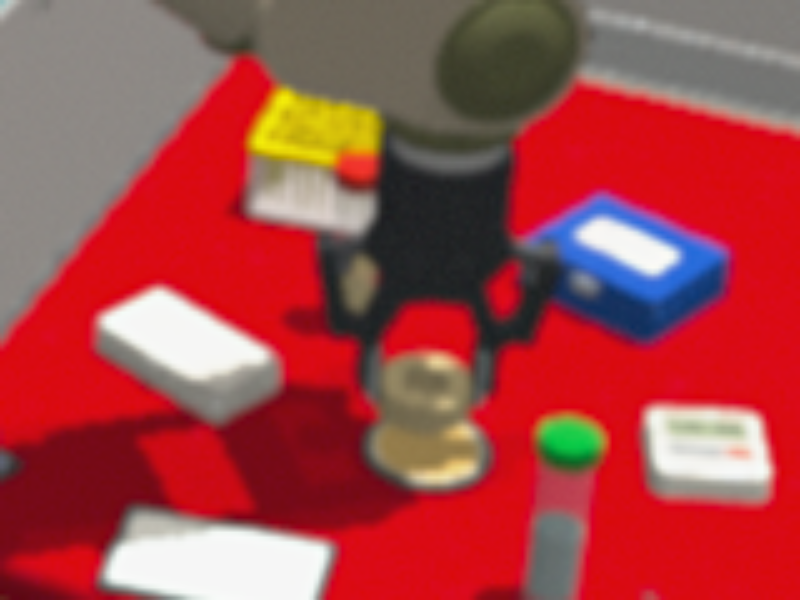

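```bash
python3 -m inch '[[1,[0.2,-0.07,0.07],0],[1,[0.25,0,0],0],[1,[0.2,0,0],0],[1,[0.1,0,0],0],[1,[0.07,0,0],0],[1,[0.03,0,0],0],[1,[0,0,0],0],[1,[0,0,0],0]]'
python3 -c "
from h import *
go(.5603,-.4152,.1817); print(env.observe()['ft_force'])"
```

```text
time_s: 27.3
position: [0.5601, -0.4154, 0.1829]
tool_rot: [[0.0, 0.905, 0.425], [-0.0, 0.425, -0.905], [-1.0, 0.0, 0.0]]
ft_force: [-0.1, 0.9, -0.8]
grip_width: 0.0519
t27.3 pos [ 0.5601 -0.4154  0.1829] w0.0519 units x,y,z [ 0.04  0.01 -0.  ] psi z -64.9 q1 -46 q6 19
[-0.13442654  0.87058765 -0.81990441]
```

```bash
python3 -m inch '[[1,[0.03,0,0],0],[1,[0.02,0,0],0],[1,[0.02,0,0],0],[1,[0,0,0],0],[1,[0,0,0],0],[1,[0,0,0],0],[1,[0,0,0],0],[1,[0,0,0],0]]'
python3 -c "
from h import *
go(.5603,-.4152,.1817); print(env.observe()['ft_force'])"
```

```text
time_s: 27.97
position: [0.56, -0.4153, 0.1816]
tool_rot: [[0.001, 0.905, 0.425], [-0.001, 0.425, -0.905], [-1.0, 0.0, 0.001]]
ft_force: [-0.9, 0.8, 5.3]
grip_width: 0.0517
t28.0 pos [ 0.56   -0.4153  0.1816] w0.0517 units x,y,z [-0.    0.01 -0.  ] psi z -64.9 q1 -46 q6 19
[-0.87944109  0.75496516  5.30968322]
```

```bash
python3 -m inch '[[0.3,[-0.02,0,0],0],[-0.3,[0,0,0],0],[-0.8,[0,0,0],0],[-1,[0,0,0],0],[-1,[0,0,0],0],[-1,[0,0,0],0],[-1,[-0.3,0,0],0],[-1,[-0.6,0,0],0]]'
python3 -m inch '[[-1,[-1,0,0],0],[-1,[-1,0,0],0],[-1,[-1,0,0],0],[-1,[-0.5,-0.2,0.7],0],[-1,[0,-0.4,0.9],0],[-1,[0,-0.4,0.9],0],[-1,[0,-0.4,0.9],0],[-1,[0,-0.4,0.9],0]]'
python3 -c "
from h import *
go(.57,-.26,.29,-19.4)
im=optics.get_image('top')[:,:,::-1].copy(); cv2.imwrite('pics/top4.png',im)
sc=optics.get_image('scene')[:,:,::-1].copy(); cv2.imwrite('pics/scene4.png',sc)
cv2.imwrite('pics/t19.png',cv2.resize(im[180:330,330:480],(800,600),interpolation=cv2.INTER_CUBIC))
cv2.imwrite('pics/t19s.png',cv2.resize(sc[220:340,310:470],(800,600),interpolation=cv2.INTER_CUBIC))
"
```

```text
time_s: 28.63
position: [0.5597, -0.4151, 0.2067]
tool_rot: [[-0.003, 0.905, 0.425], [0.003, 0.425, -0.905], [-1.0, -0.001, -0.004]]
ft_force: [0.3, -0.7, -0.3]
grip_width: 0.0854
time_s: 29.3
position: [0.5657, -0.5561, 0.3144]
tool_rot: [[0.0, 0.905, 0.425], [-0.001, 0.425, -0.905], [-1.0, 0.0, 0.001]]
ft_force: [1.2, -0.4, 0.2]
grip_width: 0.0856
t29.3 pos [ 0.5657 -0.5561  0.3144] w0.0856 units x,y,z [ 0.81  4.32 -8.87] psi z -64.9 q1 -53 q6 12
yaw units -9.09
```

View pics/t19.png

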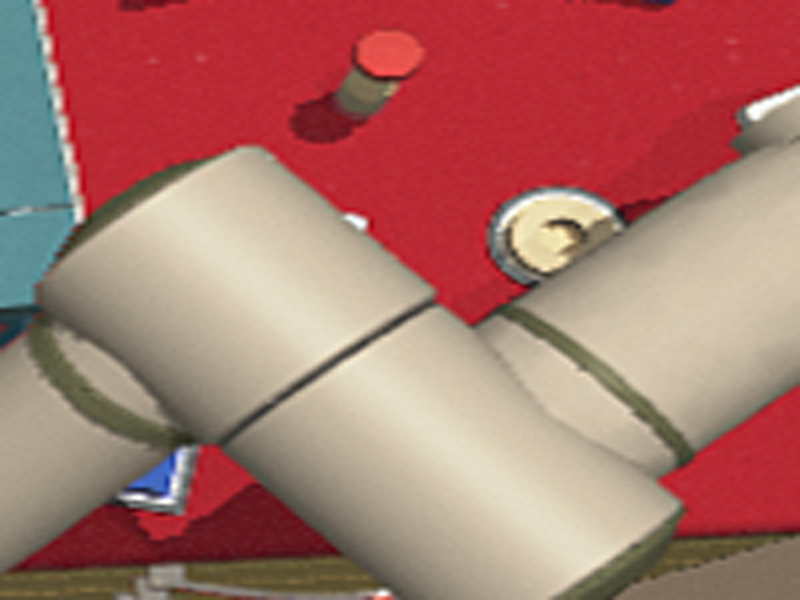

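View pics/t19s.png

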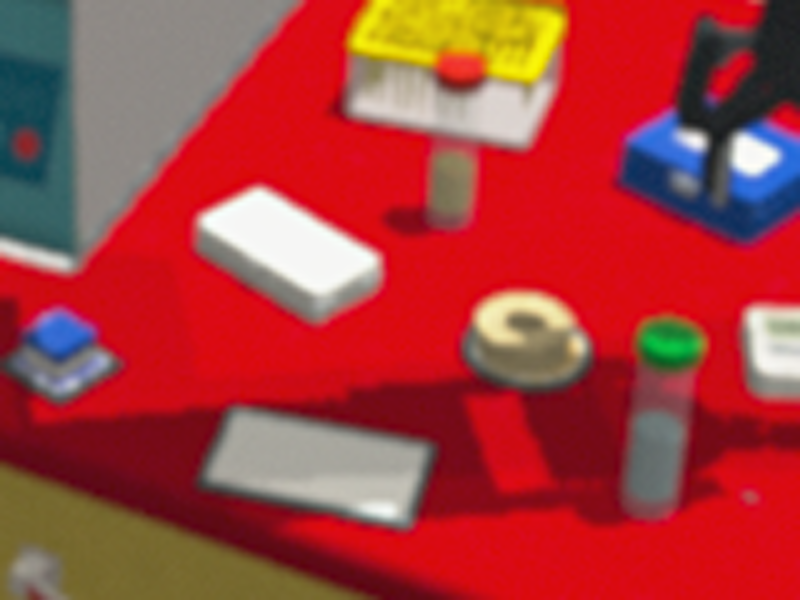

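```bash
python3 -c "
from h import *
t=np.array([(172,181),(367,217),(341,291),(148,259)])*[.1875,.25]+[330,180]
W=cast('top',t,.022);print(W.round(4),W.mean(0))
def st(W):
  e=W-np.roll(W,-1,0);print(np.linalg.norm(e,axis=1).round(4),(np.degrees(np.arctan2(e[:,1],e[:,0]))%180).round(1))
st(W)
s=np.array([(258,186),(382,257),(320,304),(196,226)])*.2+[310,220]
W=cast('scene',s,.022);print(W.round(4),W.mean(0));st(W)
im=cv2.imread('pics/top3.png');hsv=cv2.cvtColor(im,cv2.COLOR_BGR2HSV).astype(int);S,V=hsv[...,1],hsv[...,2]
H=hsv[...,0]
m=((S<60)&(V>170))|((H>15)&(H<40)&(S<130)&(V>110));o=np.zeros_like(m);o[218:258,354:402]=m[218:258,354:402];print(rect('top',blob(o),.022))
im=cv2.imread('pics/scene4.png');hsv=cv2.cvtColor(im,cv2.COLOR_BGR2HSV).astype(int);S,V=hsv[...,1],hsv[...,2]
m=(S<60)&(V>225);o=np.zeros_like(m);o[250:290,345:392]=m[250:290,345:392];print(rect('scene',blob(o),.022))
"
```

```text
[[ 0.609  -0.2177]
 [ 0.5771 -0.3155]
 [ 0.5265 -0.2974]
 [ 0.5552 -0.201 ]] [ 0.56694917 -0.25791815]
[0.1029 0.0537 0.1006 0.0563] [ 71.9 160.3  73.4 162.7]
[[ 0.6162 -0.2169]
 [ 0.5831 -0.316 ]
 [ 0.5217 -0.3042]
 [ 0.5582 -0.2036]] [ 0.56980693 -0.26018503]
[0.1045 0.0625 0.107  0.0595] [ 71.5 169.2  70.1 167.1]
(array([ 0.5693, -0.2573]), array([ 569.3, -257. ]), array([104.3,  61.4]), 70.2, np.int64(724))
(array([ 0.5733, -0.2576]), array([ 573.8, -257.1]), array([104.9,  55.1]), 70.7, np.int64(360))
```

Case centre is ≈(0.5695,-0.258), length along 71°, and the two views agree. The tape is on its tile. Going to the case.

```bash
python3 -m inch '[[-1,[0,0.3,-0.6],0],[-1,[0,0.48,-0.98],0],[-1,[0,0.48,-0.98],0],[-1,[0,0.48,-0.98],0],[-1,[0,0.48,-0.98],0],[-1,[0,0.48,-0.98],0],[-1,[0,0.48,-0.98],0],[-1,[0,0.48,-0.98],0]]'
python3 -m inch '[[-1,[0,0.48,-0.98],0],[-1,[0,0.2,-0.4],-1],[-1,[0,0,0],-1],[-1,[0,0,0],-1],[-1,[0,0,0],-1],[-1,[0,0,0],-1],[-1,[0,0,0],-1],[-1,[0,0,0],-1]]'
python3 -m inch '[[-1,[0,0,0],-1],[-1,[0,0,0],-1],[-1,[0,0,0],-0.2],[-1,[0,0,0],0],[-1,[0,0,0],0],[-1,[0,0,0],0],[-1,[0,0,0],0],[-1,[0,0,0],0]]'
python3 -c "
from h import *
go(.5695,-.258,.215,-19)"
```

```text
time_s: 30.07
position: [0.5698, -0.3034, 0.3142]
tool_rot: [[0.001, 0.905, 0.425], [-0.0, 0.425, -0.905], [-1.0, 0.0, 0.001]]
ft_force: [-0.1, 0.3, -1.5]
grip_width: 0.0855
time_s: 30.73
position: [0.5709, -0.2589, 0.314]
tool_rot: [[0.001, 0.494, 0.87], [-0.0, 0.87, -0.494], [-1.0, 0.0, 0.001]]
ft_force: [-0.2, -0.1, -0.1]
grip_width: 0.0855
time_s: 31.4
position: [0.5711, -0.2597, 0.3132]
tool_rot: [[-0.0, 0.324, 0.946], [0.0, 0.946, -0.324], [-1.0, 0.0, -0.0]]
ft_force: [-0.1, 0.2, -0.3]
grip_width: 0.0853
t31.4 pos [ 0.5711 -0.2597  0.3132] w0.0853 units x,y,z [ 3.27  0.03 -0.07] psi z -18.9 q1 -35 q6 -16
yaw units 0.02
```

```bash
python3 -m inch '[[-1,[0.3,0.03,-0.07],0],[-1,[0.5,0,0],0],[-1,[0.6,0,0],0],[-1,[0.6,0,0],0],[-1,[0.5,0,0],0],[-1,[0.4,0,0],0],[-1,[0.2,0,0],0],[-1,[0.1,0,0],0]]'
python3 -c "
from h import *
go(.5695,-.258,.179,-19)
cv2.imwrite('pics/t20.png',cv2.resize(optics.get_image('scene')[200:300,310:443,::-1],(800,600)))
cv2.imwrite('pics/t20b.png',cv2.resize(optics.get_image('top')[180:300,330:490,::-1],(800,600)))
"
```

```text
time_s: 32.07
position: [0.5692, -0.258, 0.2159]
tool_rot: [[-0.002, 0.323, 0.946], [0.001, 0.946, -0.323], [-1.0, 0.001, -0.002]]
ft_force: [0.2, -0.6, -0.1]
grip_width: 0.0856
t32.1 pos [ 0.5692 -0.258   0.2159] w0.0856 units x,y,z [1.23 0.   0.01] psi z -18.9 q1 -35 q6 -16
yaw units 0.03
```

View pics/t20.png

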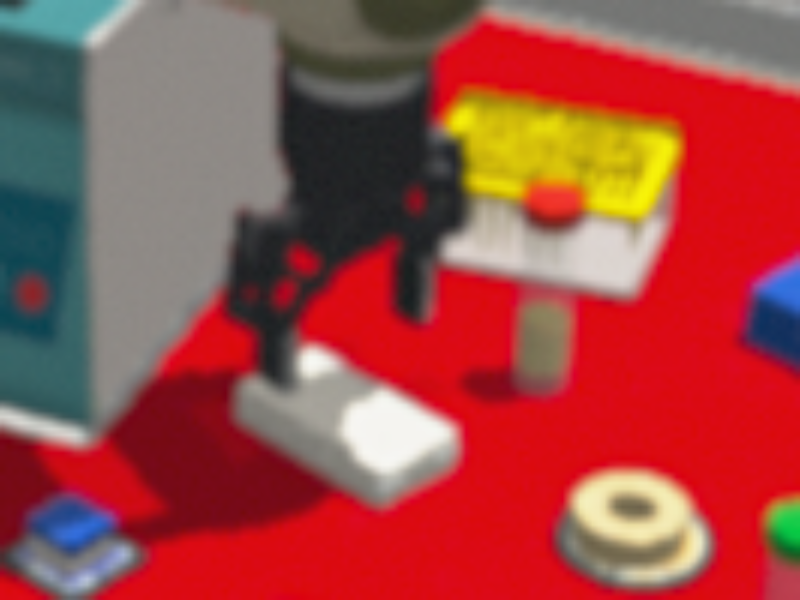

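View pics/t20b.png

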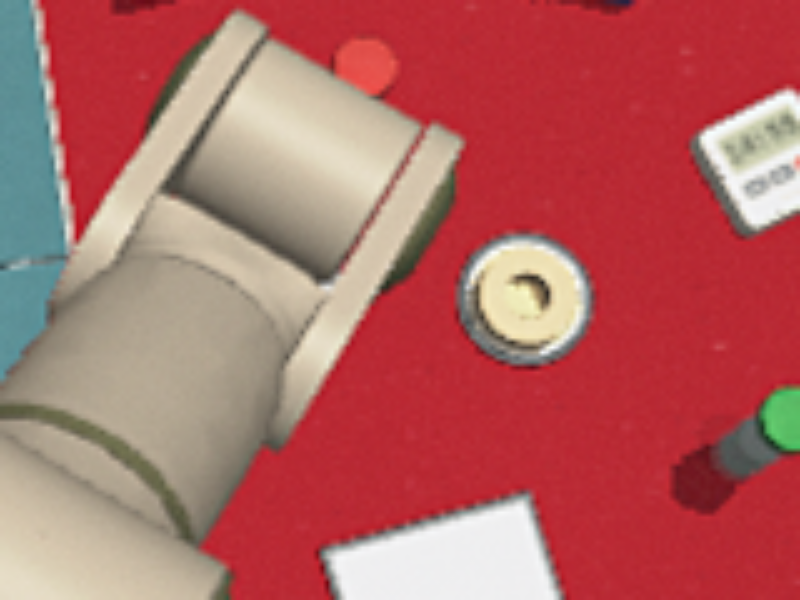

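```bash
python3 -m inch '[[-1,[0.15,0,0],0],[-1,[0.2,0,0],0],[-1,[0.2,0,0],0],[-1,[0.15,0,0],0],[-1,[0.05,0,0],0],[-1,[0,0,0],0],[-1,[0,0,0],0],[-1,[0,0,0],0]]'
python3 -c "
from h import *
go(.5695,-.258,.179,-19)
cv2.imwrite('pics/t21.png',cv2.resize(optics.get_image('scene')[200:300,310:443,::-1],(800,600)))
"
```

```text
time_s: 32.83
position: [0.5695, -0.2582, 0.195]
tool_rot: [[0.0, 0.323, 0.946], [-0.0, 0.946, -0.323], [-1.0, -0.0, 0.0]]
ft_force: [0.2, -0.3, 0.2]
grip_width: 0.0855
t32.8 pos [ 0.5695 -0.2582  0.195 ] w0.0855 units x,y,z [ 0.53  0.01 -0.  ] psi z -18.9 q1 -35 q6 -16
yaw units 0.03
```

View pics/t21.png

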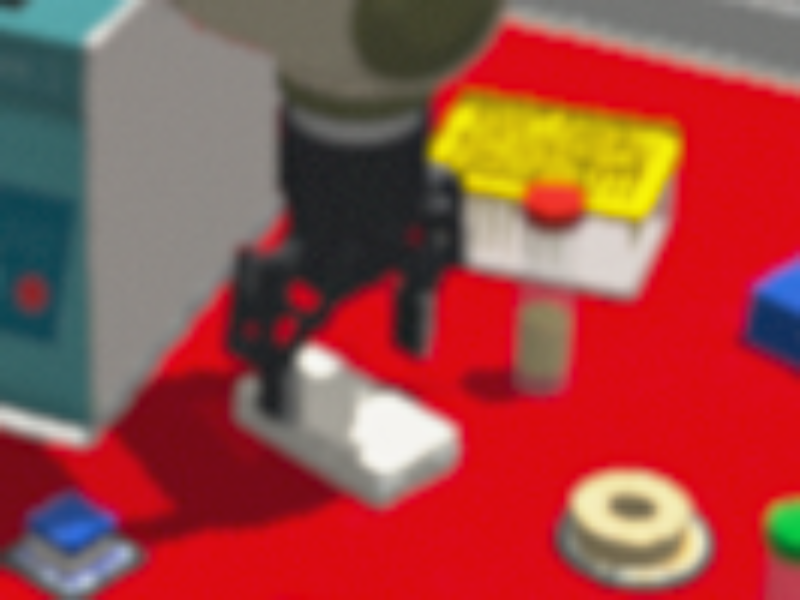

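```bash
python3 -c "
from h import *
zz=np.array([.946,-.323])
T=np.array([.5695,-.2582])
for s in(-1,1):
  for z in (.022,.035): print(s,z,(proj('scene',[[*(T+s*.048*zz),z]])-[310,200])*6)
print((proj('scene',[[*(T-.029*zz),.022],[*(T+.029*zz),.022]])-[310,200])*6)
"
```

```text
-1 0.022 [[273.29247465 446.70510947]]
-1 0.035 [[273.85246953 425.18595908]]
1 0.022 [[408.22013515 374.16249168]]
1 0.035 [[409.32137633 353.01289112]]
[[300.67789866 431.9815877 ]
 [382.1838592  388.16065638]]
```

The fingertips sit where predicted, clear of both long sides. Going down and closing.

```bash
python3 -m inch '[[-1,[0.2,0,0],0],[-1,[0.2,0,0],0],[-1,[0.1,0,0],0],[-0.7,[0,0,0],0],[-0.45,[0,0,0],0],[-0.35,[0,0,0],0],[-0.3,[0,0,0],0],[-0.3,[0,0,0],0]]' 30
python3 -c "
from h import *
go(.5695,-.258,.179,-19); print(env.observe()['ft_force'])"
python3 -m inch '[[0,[0,0,0],0],[1,[0,0,0],0],[1,[0,0,0],0],[1,[0,0,0],0],[1,[0,0,0],0],[1,[-0.1,0,0],0],[1,[-0.2,0,0],0],[1,[-0.3,0,0],0]]' 45
python3 -c "
from h import *
go(.4055,-.3554,.215,11.8); print(env.observe()['ft_force'])
cv2.imwrite('pics/t22.png',cv2.resize(optics.get_image('scene')[200:300,310:443,::-1],(800,600)))
"
```

```text
time_s: 33.55
position: [0.5695, -0.2582, 0.18]
tool_rot: [[0.001, 0.323, 0.946], [-0.0, 0.946, -0.323], [-1.0, -0.0, 0.001]]
ft_force: [0.2, -0.1, -0.4]
grip_width: 0.0556
t33.5 pos [ 0.5695 -0.2582  0.18  ] w0.0556 units x,y,z [ 0.03  0.01 -0.  ] psi z -18.9 q1 -35 q6 -16
yaw units 0.03
[ 0.18047744 -0.07210811 -0.44305822]
time_s: 34.22
position: [0.5692, -0.258, 0.1974]
tool_rot: [[-0.002, 0.323, 0.946], [0.001, 0.946, -0.323], [-1.0, 0.001, -0.002]]
ft_force: [-0.3, 0.3, -1.1]
grip_width: 0.0546
t34.2 pos [ 0.5692 -0.258   0.1974] w0.0546 units x,y,z [-0.58 -4.84 -4.12] psi z -18.9 q1 -35 q6 -16
yaw units -6.13
[-0.29208388  0.34888314 -1.11421134]
```

View pics/t22.png

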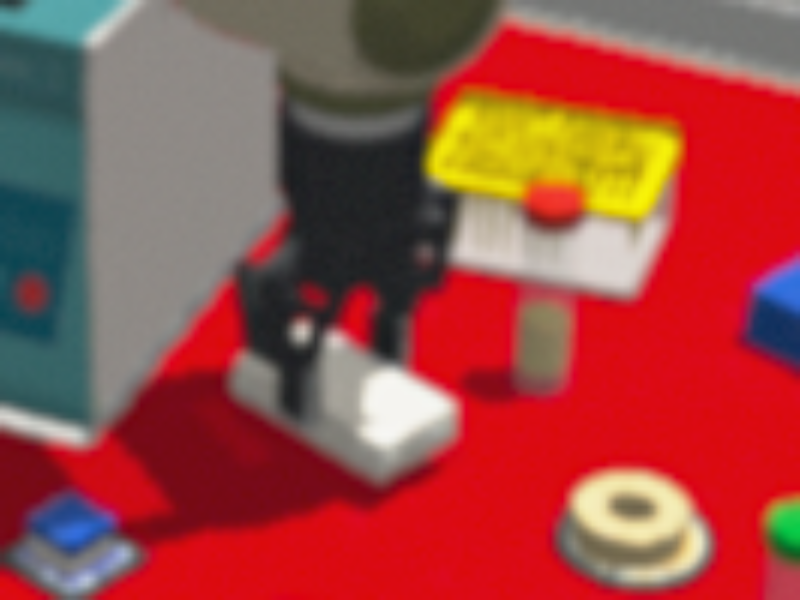

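```bash
python3 -m inch '[[1,[-0.6,0,0],0],[1,[-0.7,0,0],0],[1,[-0.5,-0.4,-0.35],0],[1,[0,-0.8,-0.69],0],[1,[0,-0.8,-0.69],0],[1,[0,-0.8,-0.69],0],[1,[0,-0.8,-0.69],0],[1,[0,-0.8,-0.69],0]]'
python3 -m inch '[[1,[0,-0.4,-0.3],0],[1,[0,0,0],-1],[1,[0,0,0],-1],[1,[0,0,0],-1],[1,[0,0,0],-1],[1,[0,0,0],-1],[1,[0,0,0],-1],[1,[0,0,0],-0.13]]'
python3 -c "
from h import *
go(.4055,-.3554,.184,11.8); print(env.observe()['ft_force'])
cv2.imwrite('pics/t23.png',cv2.resize(optics.get_image('scene')[220:340,310:470,::-1],(800,600)))
"
```

```text
time_s: 34.93
position: [0.4176, -0.3466, 0.2523]
tool_rot: [[0.0, 0.323, 0.946], [-0.001, 0.946, -0.323], [-1.0, -0.0, 0.001]]
ft_force: [0.0, -0.6, -0.5]
grip_width: 0.0546
time_s: 35.6
position: [0.4065, -0.3546, 0.2521]
tool_rot: [[0.0, -0.208, 0.978], [-0.0, 0.978, 0.208], [-1.0, -0.0, 0.0]]
ft_force: [-0.1, 0.1, -0.3]
grip_width: 0.0548
t35.6 pos [ 0.4065 -0.3546  0.2521] w0.0548 units x,y,z [ 2.27 -0.02 -0.04] psi z 12.0 q1 -54 q6 -66
yaw units 0.04
[-0.13589824  0.09439759 -0.27291448]
```

View pics/t23.png

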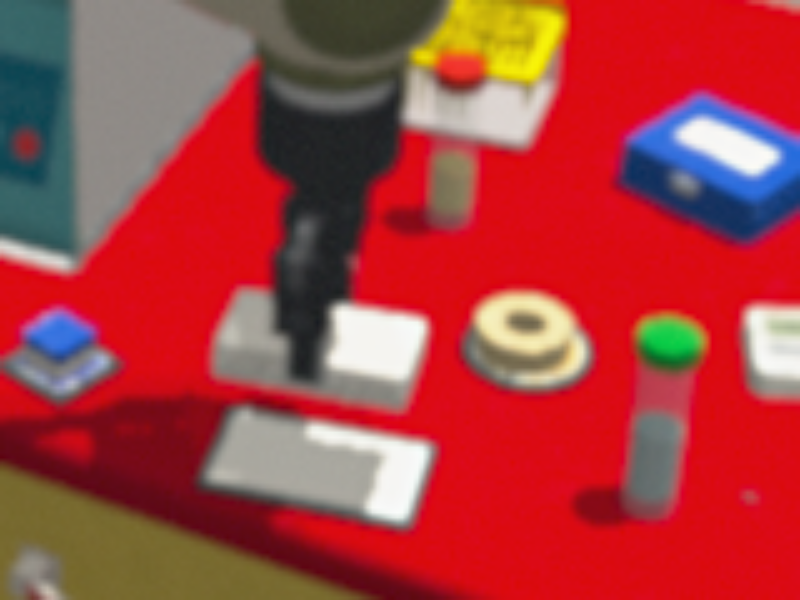

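The case is level and parallel above its tile. Lowering.

```bash
python3 -m inch '[[1,[0.3,-0.02,-0.04],0],[1,[0.45,0,0],0],[1,[0.45,0,0],0],[1,[0.35,0,0],0],[1,[0.2,0,0],0],[1,[0.15,0,0],0],[1,[0.05,0,0],0],[1,[0,0,0],0]]'
python3 -c "
from h import *
go(.4055,-.3554,.184,11.8); print(env.observe()['ft_force'])
cv2.imwrite('pics/t24.png',cv2.resize(optics.get_image('scene')[220:340,310:470,::-1],(800,600)))
"
```

```text
time_s: 36.32
position: [0.4055, -0.3555, 0.1931]
tool_rot: [[-0.0, -0.204, 0.979], [0.0, 0.979, 0.204], [-1.0, 0.0, -0.0]]
ft_force: [-0.4, 0.3, -1.1]
grip_width: 0.0545
t36.3 pos [ 0.4055 -0.3555  0.1931] w0.0545 units x,y,z [0.3 0.  0. ] psi z 11.8 q1 -54 q6 -66
yaw units -0.01
[-0.41350591  0.25632676 -1.10815844]
```

View pics/t24.png

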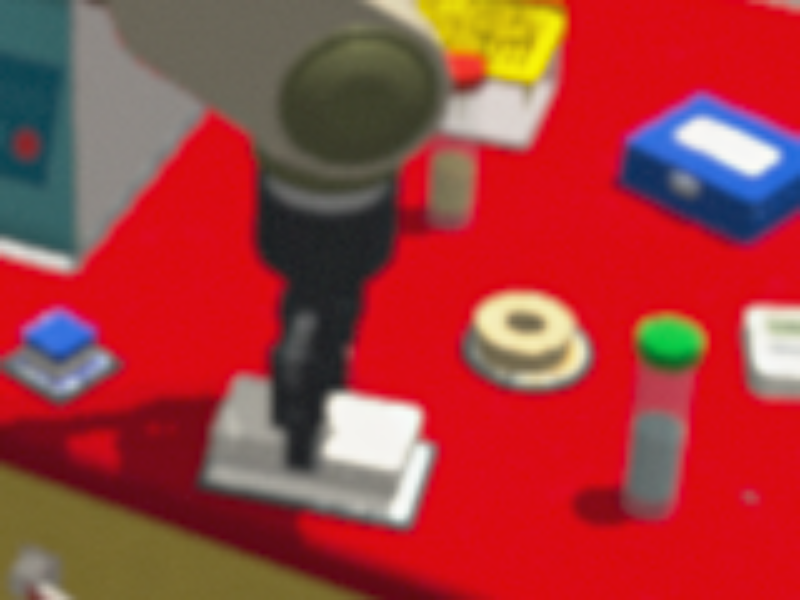

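The case is ~3 mm toward the left end of its mark. I'll nudge it and lower.

```bash
python3 -m inch '[[1,[0.1,-0.08,0],0],[1,[0.08,0,0],0],[1,[0.05,0,0],0],[1,[0.03,0,0],0],[1,[0.02,0,0],0],[1,[0,0,0],0],[1,[0,0,0],0],[1,[0,0,0],0]]'
python3 -c "
from h import *
go(.4055,-.3554,.184,11.8); print(env.observe()['ft_force'])"
python3 -m inch '[[1,[0.02,0,0],0],[1,[0.02,0,0],0],[1,[0.01,0,0],0],[1,[0,0,0],0],[1,[0,0,0],0],[1,[0,0,0],0],[1,[0,0,0],0],[1,[0,0,0],0]]'
python3 -c "
from h import *
go(.4055,-.3554,.184,11.8); print(env.observe()['ft_force'])
cv2.imwrite('pics/t25.png',cv2.resize(optics.get_image('scene')[220:340,310:470,::-1],(800,600)))
"
```

```text
time_s: 37.03
position: [0.406, -0.3578, 0.1849]
tool_rot: [[0.0, -0.204, 0.979], [-0.0, 0.979, 0.204], [-1.0, -0.0, 0.0]]
ft_force: [-0.6, -0.2, -1.8]
grip_width: 0.0547
t37.0 pos [ 0.406  -0.3578  0.1849] w0.0547 units x,y,z [0.03 0.08 0.  ] psi z 11.8 q1 -54 q6 -66
yaw units -0.0
[-0.60487712 -0.24122788 -1.75677376]
time_s: 37.7
position: [0.4059, -0.3578, 0.1842]
tool_rot: [[0.0, -0.204, 0.979], [-0.001, 0.979, 0.204], [-1.0, -0.001, 0.0]]
ft_force: [-2.3, 1.5, 8.7]
grip_width: 0.0545
t37.7 pos [ 0.4059 -0.3578  0.1842] w0.0545 units x,y,z [0.01 0.08 0.  ] psi z 11.8 q1 -54 q6 -66
yaw units -0.0
[-2.34838941  1.47333001  8.68513848]
```

View pics/t25.png

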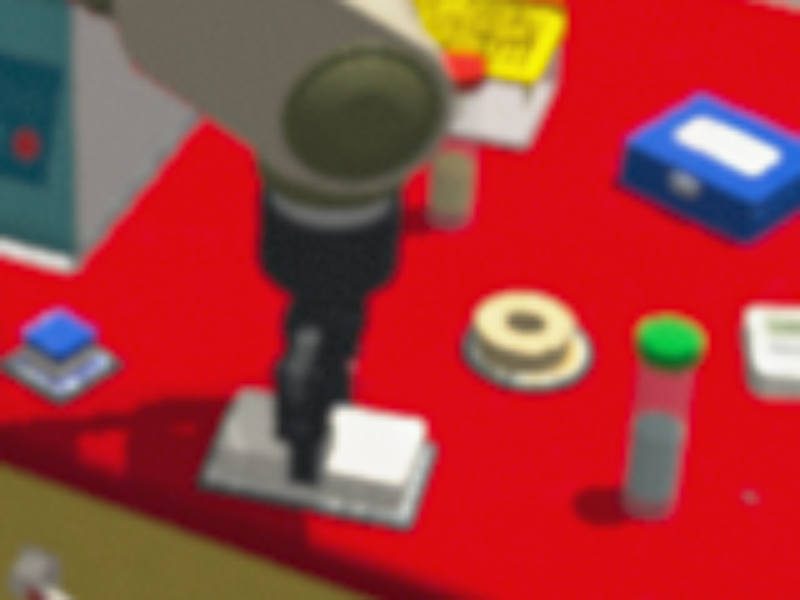

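Seated. I'll release, rise and move away for a final look.

```bash
python3 -m inch '[[0.3,[-0.02,0,0],0],[-0.3,[0,0,0],0],[-0.8,[0,0,0],0],[-1,[0,0,0],0],[-1,[0,0,0],0],[-1,[0,0,0],0],[-1,[-0.3,0,0],0],[-1,[-0.6,0,0],0]]'
python3 -m inch '[[-1,[-1,0,0],0],[-1,[-1,0,0],0],[-1,[-1,0,0],0],[-1,[-1,0,0],0],[-1,[-0.5,0.9,-0.4],0],[-1,[0,1,-0.3],0],[-1,[0,1,0.1],0],[-1,[0,1,0.2],0]]'
python3 -m inch '[[-1,[0,1,0.2],0],[-1,[0,1,0.2],0],[-1,[0,1,0.2],0],[-1,[0,1,0.2],0],[-1,[0,1,0.2],0],[-1,[0,1,0.2],0],[-1,[0,1,0.2],0],[-1,[0,0.5,0.1],0]]'
python3 -c "
from h import *
go(.4,0,.35)
im=optics.get_image('top')[:,:,::-1].copy(); cv2.imwrite('pics/top5.png',im)
sc=optics.get_image('scene')[:,:,::-1].copy(); cv2.imwrite('pics/scene5.png',sc)
cv2.imwrite('pics/t26.png',cv2.resize(im[180:330,330:490],(800,600),interpolation=cv2.INTER_CUBIC))
cv2.imwrite('pics/t26s.png',cv2.resize(sc[180:340,140:460],(800,400),interpolation=cv2.INTER_CUBIC))
"
```

```text
time_s: 38.42
position: [0.4057, -0.3576, 0.2101]
tool_rot: [[-0.002, -0.204, 0.979], [0.003, 0.979, 0.204], [-1.0, 0.003, -0.002]]
ft_force: [0.5, -0.3, -0.4]
grip_width: 0.0852
time_s: 39.08
position: [0.3691, -0.2445, 0.3468]
tool_rot: [[0.001, -0.203, 0.979], [-0.001, 0.979, 0.203], [-1.0, -0.001, 0.0]]
ft_force: [0.1, 1.0, -0.4]
grip_width: 0.0853
time_s: 39.75
position: [0.3675, -0.0138, 0.3465]
tool_rot: [[0.0, -0.206, 0.979], [0.0, 0.979, 0.206], [-1.0, 0.0, 0.001]]
ft_force: [-0.7, -0.0, 0.7]
grip_width: 0.0852
t39.8 pos [ 0.3675 -0.0138  0.3465] w0.0852 units x,y,z [-0.11  0.23  1.16] psi z 11.9 q1 -21 q6 -33
```

View pics/t26.png

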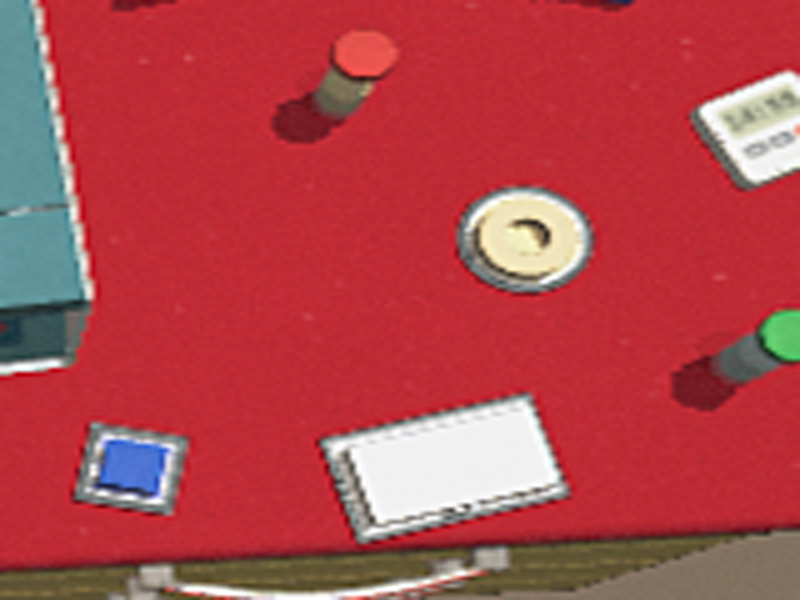

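View pics/t26s.png

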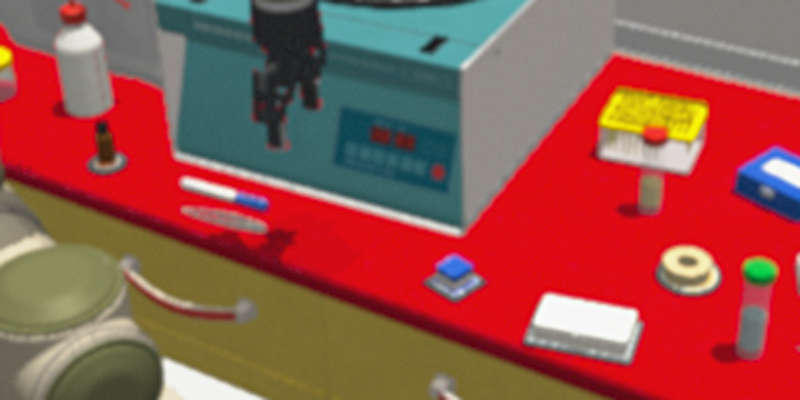

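```bash
python3 -c "
from h import *
f=lambda p:np.array(p)*[.2,.25]+[330,180]
A=cast('top',f([(343,449),(533,404),(562,485),(372,526)]),.026);B=cast('top',f([(320,438),(530,393),(570,493),(362,543)]),.004)
print(A.mean(0),B.mean(0),np.linalg.norm(A-np.roll(A,-1,0),axis=1))
g=lambda p:np.array(p)*.4+[140,180]
A=cast('scene',g([(545,294),(638,312),(628,352),(533,332)]),.026);print(A.mean(0),np.linalg.norm(A-np.roll(A,-1,0),axis=1))
im=cv2.imread('pics/top5.png');hsv=cv2.cvtColor(im,cv2.COLOR_BGR2HSV).astype(int);H,S,V=hsv[...,0],hsv[...,1],hsv[...,2]
def roi(m,x0,x1,y0,y1):
    o=np.zeros_like(m);o[y0:y1,x0:x1]=m[y0:y1,x0:x1];return blob(o)
for n,m,a,z in [('tape',(H>12)&(H<40)&(S>30)&(V>120),(415,456,220,260),.023),('box',(H>100)&(H<130)&(S>100)&(V>90),(342,373,275,312),.026),('cap',V<50,(150,170,290,312),.062),('red',(S>100)&(S<185)&(V>180)&((H<8)|(H>172)),(393,415,184,206),.114),('green',(H>40)&(H<80)&(S>80),(465,500,250,280),.114),('oiltile',~((S>150)&((H<8)|(H>172))),(140,175,290,325),.004)]: print(n,*rect('top',roi(m,*a),z))
cv2.imwrite('pics/t27.png',cv2.resize(im[265:320,390:450],(720,600),interpolation=cv2.INTER_CUBIC))
"
```

```text
[ 0.40235091 -0.35673297] [ 0.40470973 -0.35682402] [0.10732206 0.05614034 0.1057683  0.0533416 ]
[ 0.40022309 -0.36237899] [0.10497284 0.06939064 0.10377689 0.06826958]
tape [ 0.5569 -0.4123] [ 558.6 -411.7] [57.2 53.2] 86.2 306
box [ 0.4149 -0.1852] [ 414.2 -184.8] [32.5 33.3] 75.1 146
cap [0.4203 0.3503] [420.1 349.6] [10.4 15.8] 89.5 29
red [ 0.667  -0.3222] [ 667.6 -323. ] [31.7 30. ] 86.2 120
green [ 0.4648 -0.5216] [ 464.9 -521.6] [31.4 28.6] 86.2 131
oiltile [0.4169 0.3511] [417.  350.5] [51.2 52. ] 89.2 318
```

View pics/t27.png

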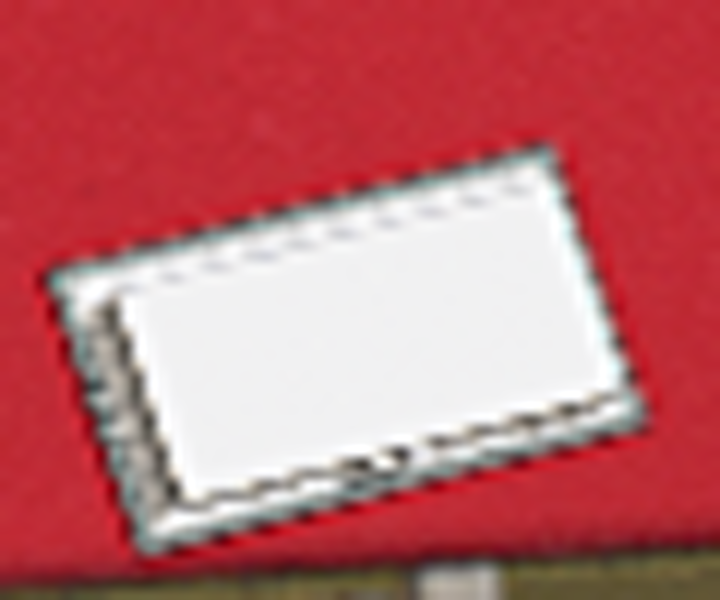

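All four are within about 4 mm of their tile centres in the top view and look upright. Neither tube has moved. Handing in.

```bash
python3 -c "
from rig import env
print(env.observe()['qvel'].round(2)); print(env.close_job())"
```

```text
[-3.47  0.89 -1.09 -0.73 -0.46 -3.07]
the job is handed in; nothing more can be done
None
```

I took the pile apart from the top down and set all four things on their own tiles: bottle, cover-slip box, tape, then case. I handed the job in at about 40 s, and no verdict was reported.

**Bottle, box and tape:** the last top view puts each within about 4 mm of its tile's centre. They look upright, and the box is parallel to its mark to within a degree.

**Case:** the top view puts it about 2 mm from the centre of its tile. My hand-picked corners in the scene view put it up to about 7 mm off, but its short side came out at 69 mm instead of 58 mm there, so I trusted the top view. It was set down at the tile's measured angle and looks parallel to its mark.

**Tubes and robot:** the red and green tubes measure exactly where they did at the start. The gripper was open and clear of everything at hand-in. The arm was still settling, with joint speeds of about 3°/s or less, and touched nothing.

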